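# Refill the tea-light box from a gate pan and hang the pan up

### The job

Refill the wooden display box with the five tea lights: with the metal refill pan standing on the counter, fold its end gate down, then tip the pan so that all the tea lights slide out over the lowered gate, and no other way, into the box. Then hang the empty pan by its swinging wire handle on the arm of the white display stand and let go, leaving the bottles and the carton alone.

Things in the scene. Friction and masses are not known exactly. Their poses are not given: they have to be found in the camera images.
- pan: loose open pan of bare sheet metal, 160 mm long (x), 110 mm wide (y), rim 45 mm above its underside, walls 3 mm, floor top 5 mm above the underside; about 0.5 kg. Origin at the centre of its underside, x towards the end gate, z up
- pan_grip (a point): where to pinch the pan's rear wooden grip: an upright board 14 mm thick along the pan's x, 60 mm wide along y, standing from 22 to 75 mm above the pan's underside. The point is in its mid-plane, 87 mm behind the pan's origin, 60 mm up, 15 mm below its top. Its upper 30 mm stand clear of the rim; pinched firmly there (100 N) it carries and tips the pan. Axes as the pan's
- gate (a joint): hinge of the pan's front end gate, rad: 0 upright and shut, 1.57 folded down forward in line with the floor (about 1.5 on the counter), a chute reaching 144 mm ahead of the pan's origin. Plate 3 mm thick, 100 mm wide, 45 mm high, with a finger tab 44 mm wide standing 22 mm above the pan's rim. Stiff (0.03 N m), stays where left; pushing the tab forward from inside the pan (1 to 2 N), then down, folds it
- gate_hinge (a point): middle of the gate's hinge line, which runs along the pan's y: 80 mm ahead of the pan's origin, 3 mm above its underside; axes as the pan's
- gate_tab (a point): middle of the round bead (8 mm thick, 44 mm long) along the top edge of the gate's finger tab, 60 mm from the hinge line; flush with the gate's inner face, standing out in front; shut, it is 63 mm above the pan's underside
- bail (a joint): swing of the pan's wire handle, rad: 0 folded back behind the pan, resting on a stop 0.2 rad above level (as it starts), 1.37 upright over the pan's middle. It swings freely on pivots at the pan's sides, straight above the origin, 50 mm above the underside, and falls back to 0 when let go. Held by it, the pan swings roughly level, so it cannot be tipped by it
- bail_mid (a point): middle of the handle's cross bar: round steel 8 mm thick along the pan's y, 122 mm long, 160 mm from the pivots. Folded back it lies 157 mm behind the pan's origin, 82 mm above its underside, some 60 mm clear of the wooden grip. Hung up, it is 210 mm above the pan's underside. Gripped lightly (20 to 40 N) the bar turns between the fingers as it is swung up
- tealight0: a tea light: aluminium cup full of wax, upright cylinder 38 mm in diameter, 16 mm high, 15 g; origin at the centre of its underside, z up. It starts lying in the pan and slides on the pan's metal at a slope of about 20 degrees
- tealight1: a tea light: aluminium cup full of wax, upright cylinder 38 mm in diameter, 16 mm high, 15 g; origin at the centre of its underside, z up. It starts lying in the pan and slides on the pan's metal at a slope of about 20 degrees
- tealight2: a tea light: aluminium cup full of wax, upright cylinder 38 mm in diameter, 16 mm high, 15 g; origin at the centre of its underside, z up. It starts lying in the pan and slides on the pan's metal at a slope of about 20 degrees
- tealight3: a tea light: aluminium cup full of wax, upright cylinder 38 mm in diameter, 16 mm high, 15 g; origin at the centre of its underside, z up. It starts lying in the pan and slides on the pan's metal at a slope of about 20 degrees
- tealight4: a tea light: aluminium cup full of wax, upright cylinder 38 mm in diameter, 16 mm high, 15 g; origin at the centre of its underside, z up. It starts lying in the pan and slides on the pan's metal at a slope of about 20 degrees
- box: open wooden display box, fixed on the counter: 200 mm (its x) by 160 mm (y), 50 mm high, walls and floor 8 mm; origin at the centre of its underside, z up
- stand: white counter stand, screwed down: post 20 mm square, 300 mm high, on a foot 100 mm square; origin at the foot of the post. A round steel arm 10 mm thick runs from the post along the stand's -x, its axis 270 mm above the counter, and ends 205 mm from the post, the last 10 mm turned up to 297 mm as a stop. The arm must enter the pan's handle from its tip, under the bar
- hook_seat (a point): point on top of the stand's arm, 140 mm from the post axis, 275 mm above the counter: where the bar of the pan's handle should rest, across the arm, with the pan below. With its gate down the pan clears the post only with its back to it. Axes as the stand's
- soap_a: bystander: amber bottle, 66 mm in diameter, 165 mm high; origin at the centre of its underside
- soap_b: bystander: green glass bottle, 56 mm in diameter, 125 mm high; origin at the centre of its underside
- carton: bystander: plain white carton, 75 by 75 mm, 130 mm high; origin at the centre of its underside
There are look-alikes about, which are no part of the job. What is shaped like the tealight3 but black or yellow is not meant.

How it is judged:
By the outcome, as a careful person would: the job done as asked, in the order asked, and still so for the second after the job is handed in, with the robot touching nothing.
It also fails if it takes over 72 s, if anything falls off the work surface, if the arm or the gripper's body presses on something with over 40 N, if the wrist force passes 120 N, or if a joint passes its speed limit or range.

### The arm

A 7-joint arm with a two-finger parallel gripper is mounted at the origin on the work surface. World frame = base frame: x ahead of the robot, y to its left, z up, the work surface at z = 0. Lengths are in m, angles in degrees, forces in N, time in s.
With the tool pointing down it reaches from about 0.35 to 0.9 m from the base axis. Payload 7.2 kg.
Tool frame: the origin (TCP) lies at the very end of the fingers, on their centre line; the grasp point (between the pads) lies 19 mm behind it; z points along the fingers, y is the direction in which the jaws open and shut (so a half turn about z gives the same grasp; the last joint's range is limited). The gripper opens to 85 mm and grips with 20 to 120 N. Pads are 22 mm wide; open, the fingers measure 114 mm over their backs; the gripper's body (76 mm by 85 mm) begins 54 mm behind the grasp point. The pads swing forward as they close: fully open they stand 13 mm farther back than shut.
Start: joints at [61.639, 23.554, -0.728, 91.456, 0.321, 64.991, -4.71], TCP at [0.259, -0.569, 0.231] pointing down, gripper open.
Joint ranges: [-169.25, 169.25], [-16.82, 113.86], [-84.01, 82.57], [7.8, 145.47], [-59.2, 239.2], [7.22, 106.19], [-163.78, 163.78]. Speed limits (degrees/s): [136.94, 136.94, 172.46, 172.46, 180, 180, 180].

### API

Orientations are given as a 3x3 rotation matrix whose columns are the frame's x, y, z axes.
In Python, from station import observe, grab_frame, finish_job, look_for, masks_of gives the robot as it stands.
- The arm moves only by the tool step_arm, never from a script. Its argument "plan" is a list that holds one entry, the list of rows, each a list of 5 numbers: the shift along the tool's x, y, z in mm, then the turn about the tool's z in rad, then the finger opening in mm, from 0 to 85.4. A call has 1 to 10 rows; each row shifts and turns the commanded pose from where the row before left it, along the tool's axes as they then stand; what a row does not reach is not made up. A row lasts 1/10 s, in which the tool goes at most 50 mm and 8.59 degrees, less where a joint would pass 70% of its speed; a pose out of reach is approached as far as the arm can. A call with a gripper value outside its range is refused whole. The fingers move at their own pace and stop on an object; "squeeze" is the grip in N (left out, the last holds). Time passes only in rows, so rows that do not move let the fingers close. It gives the time, the measured TCP pose, the force and the opening at its end, in the units of the state.
- observe(): the state, without advancing time (a new reading comes with each control period).
- grab_frame(name): name is "side" or "top" or "wrist"; returns a dict with "image" (480x640x3 uint8, red, green, blue), "K" (3x3 intrinsics, pixels), "origin" and "attitude" of the camera in the world. Camera axes: x right, y up, looking along -z (the intrinsics and any distortion apply to the point x, -y, -z); pixel columns grow to the right and rows downward; lengths in m; the calibration is good to about 2 mm. A picture is of the moment at which its call begins. There is no depth.
- finish_job(): hands the job in, once; it reports no verdict.
Trained networks look in the newest picture that a camera, given by its name, has taken for a name from the list of things; names that differ only in an ending like _2 or _b are one class to them, and where a whole thing is asked for, a point or a joint stands for the part that bears it (a point fixed in the world has none). Each returns a list of dicts, best first, with "score" (0 to 1); they miss things now and then, are a little off and sometimes report something else, mostly with a low value. They report only what shows in the picture. A call takes as long as a camera call. They do not tell look-alikes from the thing itself.
- look_for(camera, thing): "pixel" ([row, column] in pixels, amid what is visible of it).
- masks_of(camera, thing): "region" (480x640 bool, what is visible of it) and "pixel" ([row, column] in pixels, amid what is visible of it).
The state is a dict: "time": time; "joint_positions": joint angles; "joint_vel": joint speeds; "effort": joint torques, N m; "tool_pos": TCP position; "orientation": TCP orientation; "contact_force": force on the tool from outside, world axes, zero at the start; "torque": the same for the moment, N m; "finger_gap": finger opening in m.
Only numpy, scipy, OpenCV 4.12 (cv2) and the standard library are available. Lean on these libraries where they do the work, as an engineer would, in place of code of your own. Each camera call takes 0.05 s, during which the arm holds its last target.

## Working session

There is one attempt and no reset: what is moved stays moved. The work goes in short steps, Python scripts to look and compute and a tool call to move; the robot and the scene stay as the last step left them, time stands still between calls to the robot, and variables do not carry over. Pictures are saved under pics/ and viewed, and the job is handed in when it is done.

Besides the shell and the picture viewer there is one more tool, called after "Call:" as name(argument=value, ...), one argument or row to a line, values as JSON. step_arm: Moves the arm, as the interface text tells. Its arguments: {"type":"object","properties":{"plan":{"type":"array","items":{"type":"array","items":{"type":"array","items":{"type":"number"}}}},"squeeze":{"type":"number"}},"required":["plan"]}

```bash
ls; mkdir -p pics
python3 - <<'E'
from station import *
import cv2,json
s=observe();print({k:s[k] for k in('time','tool_pos','orientation','contact_force','finger_gap')})
for n in('side','top','wrist'):
    f=grab_frame(n);cv2.imwrite(f'pics/a_{n}.png',f['image'][:,:,::-1]);print(n,f['K'],f['origin'],f['attitude'],[k for k in f])
E
```

```text
pics
{'time': 0.0, 'tool_pos': array([ 0.25848111, -0.56848903,  0.23046498]), 'orientation': array([[ 9.10278133e-01,  4.13996522e-01, -7.74275225e-04],
       [ 4.13997229e-01, -9.10277042e-01,  1.41442352e-03],
       [-1.19238546e-04, -1.60806660e-03, -9.99998700e-01]]), 'contact_force': array([ 0.24374097,  0.80731668, -0.85879325]), 'finger_gap': 0.08571128133278519}
side [[498.09659622   0.         323.50957619]
 [  0.         498.09659622 239.38692932]
 [  0.           0.           1.        ]] [0.08838082 0.72421137 0.76343266] [[-0.83226355  0.30694526 -0.46165137]
 [-0.55431329 -0.47368137  0.68437032]
 [-0.00861142  0.82547596  0.56437158]] ['image', 'K', 'origin', 'attitude']
top [[494.11536736   0.         313.98004551]
 [  0.         494.11536736 240.20702356]
 [  0.           0.           1.        ]] [0.37482315 0.01730988 1.30981175] [[ 0.01235526  0.98428625 -0.17614748]
 [-0.99987923  0.01050069 -0.01145679]
 [-0.00942709  0.17626776  0.98429711]] ['image', 'K', 'origin', 'attitude']
wrist [[395.00533303   0.         305.70383649]
 [  0.         395.00533303 234.15002082]
 [  0.           0.           1.        ]] [ 0.32414056 -0.53940936  0.3742399 ] [[ 4.13610211e-01  8.72142904e-01  2.61329960e-01]
 [-9.10453876e-01  3.96387628e-01  1.18112608e-01]
 [-5.76889843e-04 -2.86781456e-01  9.57995858e-01]] ['image', 'K', 'origin', 'attitude']
```

View pics/a_side.png

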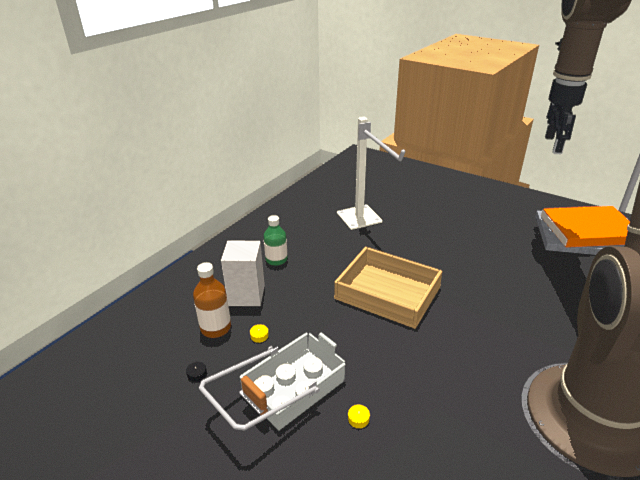

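View pics/a_top.png

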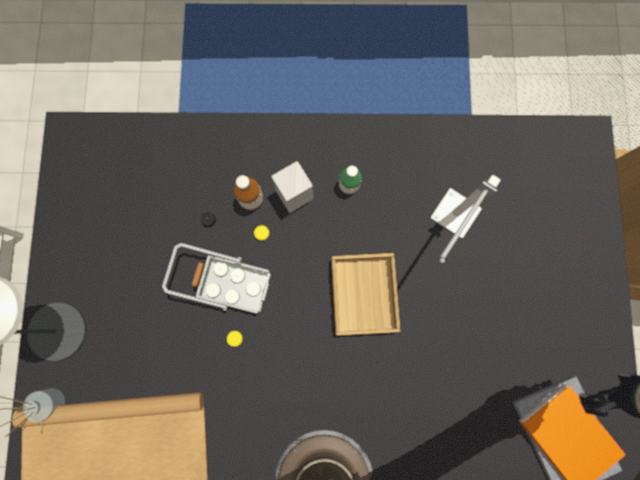

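View pics/a_wrist.png

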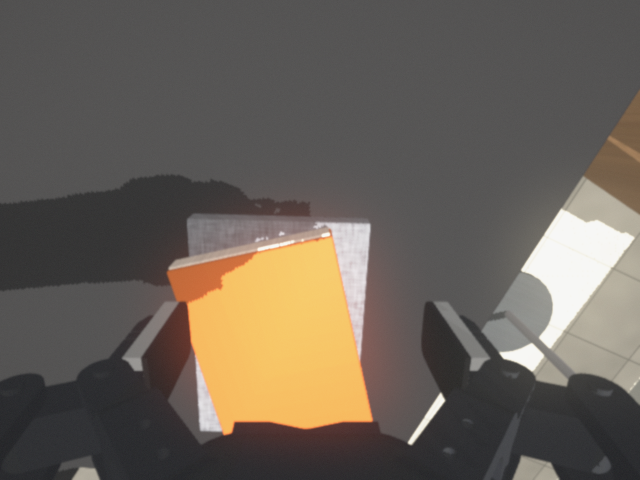

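Side view: pan at about (385,290), with its gate tab at (343,327) pointing towards the box at (285,388). Stand foot is at (217,360). The top view shows five white tea lights in the pan. The yellow and black pucks outside it are look-alikes: yellow at top (233,262) and (338,235), black at (219,208).

Next I get the poses.

```bash
cat > h.py <<'E'
import numpy as np,cv2
from scipy.optimize import least_squares
def proj(f,P):
    P=np.atleast_2d(P);c=(P-np.array(f['origin']))@np.array(f['attitude'])
    K=np.array(f['K']);u=c[:,0]/-c[:,2];v=-c[:,1]/-c[:,2]
    return np.stack([K[1,1]*v+K[1,2],K[0,0]*u+K[0,2]],1)  # row,col
def ray(f,rc):
    K=np.array(f['K']);d=np.array([(rc[1]-K[0,2])/K[0,0],-(rc[0]-K[1,2])/K[1,1],-1.])
    d=np.array(f['attitude'])@d;return np.array(f['origin']),d/np.linalg.norm(d)
def atz(f,rc,z):
    o,d=ray(f,rc);return o+d*(z-o[2])/d[2]
def tri(fs,rcs):
    A=np.zeros((3,3));b=np.zeros(3)
    for f,rc in zip(fs,rcs):
        o,d=ray(f,rc);M=np.eye(3)-np.outer(d,d);A+=M;b+=M@o
    return np.linalg.solve(A,b)
def crop(f,r0,r1,c0,c1,name,s=4,pts=None):
    im=cv2.resize(f['image'][r0:r1,c0:c1,::-1],None,fx=s,fy=s,interpolation=cv2.INTER_CUBIC)
    if pts is not None:
        for r,c in pts: cv2.circle(im,(int((c-c0+.5)*s),int((r-r0+.5)*s)),3,(0,0,255),1)
    cv2.imwrite(name,im)
E
python3 - <<'E'
from station import *
from h import *
f={}
for n in('side','top'):
    f[n]=grab_frame(n)
    for t in('pan','pan_grip','gate_tab','bail_mid','box','stand','tealight0','soap_a','soap_b','carton'):
        print(n,t,[(round(d['score'],2),[round(float(x),1) for x in d['pixel']],[round(float(x),3) for x in atz(f[n],d['pixel'],0.0)[:2]]) for d in look_for(n,t)])
import pickle;pickle.dump(f,open('f0.pkl','wb'))
crop(f['top'],230,330,150,300,'pics/b_top.png',5)
crop(f['side'],320,440,190,360,'pics/b_side.png',4)
crop(f['top'],160,350,320,510,'pics/b_top2.png',3)
crop(f['side'],100,330,320,450,'pics/b_side2.png',2.6)
E
```

```text
side pan [(0.63, [383.1, 293.3], [0.492, 0.235])]
side pan_grip []
side gate_tab [(0.42, [287.9, 388.8], [0.47, -0.116])]
side bail_mid [(0.67, [410.7, 223.5], [0.56, 0.354])]
side box [(0.8, [287.8, 388.0], [0.472, -0.115])]
side stand [(0.94, [191.4, 359.4], [0.767, -0.487])]
side tealight0 [(0.79, [373.7, 195.1], [0.666, 0.322]), (0.77, [365.2, 315.3], [0.481, 0.175]), (0.73, [415.1, 359.1], [0.35, 0.228]), (0.67, [387.6, 263.0], [0.533, 0.275]), (0.65, [373.3, 286.1], [0.518, 0.223]), (0.65, [337.3, 256.7], [0.628, 0.18]), (0.55, [398.3, 277.7], [0.495, 0.279]), (0.48, [388.0, 301.2], [0.472, 0.236])]
side soap_a [(0.96, [299.9, 208.0], [0.8, 0.15]), (0.67, [271.5, 243.2], [0.802, 0.025]), (0.6, [185.7, 362.2], [0.778, -0.524]), (0.55, [246.6, 271.6], [0.81, -0.098])]
side soap_b [(0.96, [299.9, 208.0], [0.8, 0.15]), (0.67, [271.5, 243.2], [0.802, 0.025]), (0.6, [185.7, 362.2], [0.778, -0.524]), (0.55, [246.6, 271.6], [0.81, -0.098])]
side carton [(0.93, [273.9, 245.5], [0.791, 0.029]), (0.7, [386.2, 301.5], [0.474, 0.232]), (0.39, [183.0, 361.3], [0.79, -0.539])]
top pan [(0.79,
[... 528 characters left out ...]
2], [0.625, 0.181]), (0.55, [218.7, 207.5], [0.666, 0.323]), (0.54, [341.5, 230.8], [0.339, 0.246]), (0.45, [296.0, 226.0], [0.457, 0.263]), (0.44, [289.0, 250.9], [0.476, 0.198])]
top soap_a [(0.73, [194.0, 249.0], [0.736, 0.212]), (0.68, [180.2, 349.9], [0.778, -0.064]), (0.62, [209.5, 457.6], [0.698, -0.356]), (0.41, [297.1, 227.6], [0.454, 0.259]), (0.31, [253.9, 199.0], [0.569, 0.341])]
top soap_b [(0.73, [194.0, 249.0], [0.736, 0.212]), (0.68, [180.2, 349.9], [0.778, -0.064]), (0.62, [209.5, 457.6], [0.698, -0.356]), (0.41, [297.1, 227.6], [0.454, 0.259]), (0.31, [253.9, 199.0], [0.569, 0.341])]
top carton [(0.84, [188.9, 291.9], [0.752, 0.095]), (0.44, [277.2, 236.6], [0.507, 0.237])]
```

View pics/b_top.png

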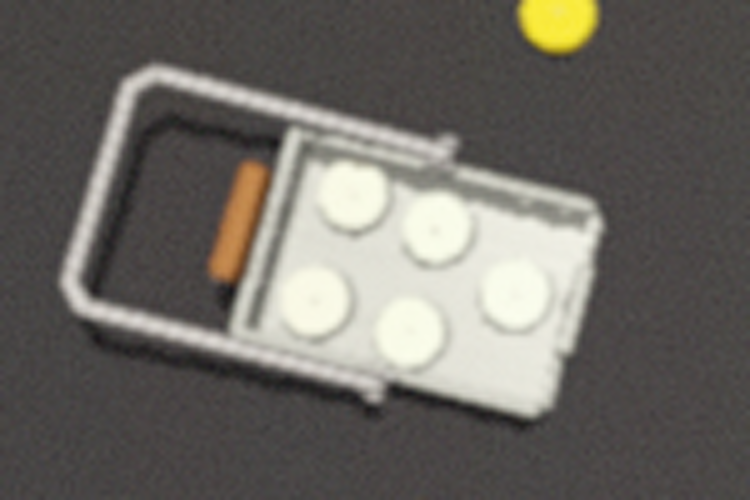

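View pics/b_side.png

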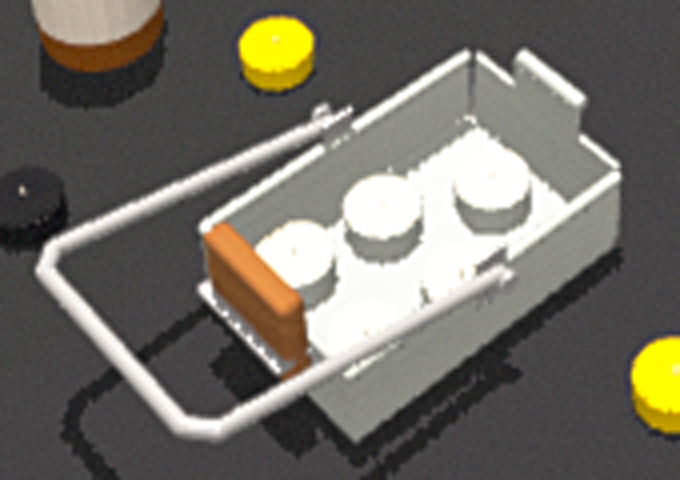

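View pics/b_top2.png

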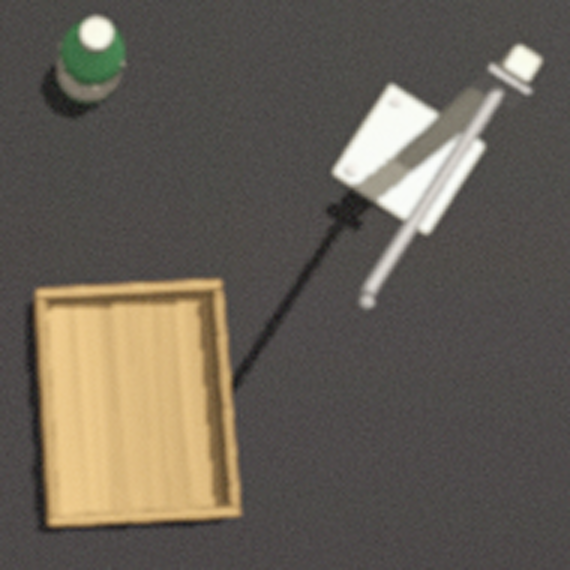

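View pics/b_side2.png

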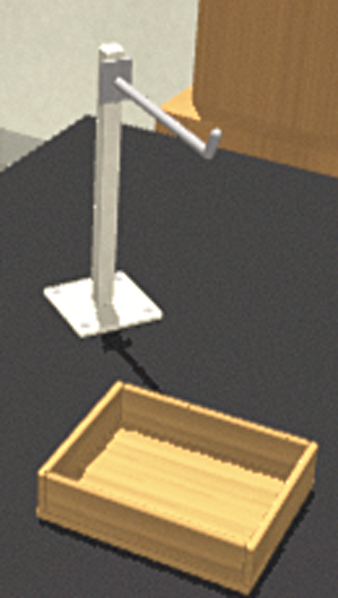

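```bash
cat > fit0.py <<'E'
from h import *
import pickle
f=pickle.load(open('f0.pkl','rb'))
def pc(c,s,r0,c0): return np.array([c[1]/s-.5+r0,c[0]/s-.5+c0])
def fit(obs,x0):
    def R(p):
        c,s=np.cos(p[2]),np.sin(p[2]);M=np.array([[c,-s,0],[s,c,0],[0,0,1]])
        return np.concatenate([proj(f[n],M@np.array(m)/1000+[p[0],p[1],0])[0]-px for n,m,px in obs])
    r=least_squares(R,x0,loss='soft_l1',x_scale=[.01,.01,.1]);print(r.x,np.degrees(r.x[2]));print(np.round(r.fun.reshape(-1,2),1).tolist());return r.x
T=lambda c:pc(c,5,230,150)
S=lambda c:pc(c,4,320,190)
pan=[('top',(-157,0,82),T((98,183))),('top',(-87,0,75),T((238,220))),('top',(80,55,45),T((600,208))),('top',(-80,55,45),T((292,130))),
('top',(-80,-55,45),T((238,333))),('top',(80,-55,45),T((545,412))),
('side',(-80,55,45),S((203,225))),('side',(80,55,45),S((470,55))),('side',(80,-55,45),S((617,170))),('side',(-80,-55,0),S((360,440))),
('side',(-157,0,82),S((113,350))),('side',(84,0,63),S((550,78)))]
fit(pan,[.49,.24,np.radians(-105)])
T2=lambda c:pc(c,3,160,320)
S2=lambda c:pc(c,2.6,100,320)
box=[('top',a,T2(b)) for a,b in zip([(100,80,50),(100,-80,50),(-100,-80,50),(-100,80,50)],[(36,290),(222,281),(240,516),(47,525)])]
box+=[('side',a,S2(b)) for a,b in zip([(100,80,50),(100,-80,50),(-100,-80,50),(-100,80,50)],[(40,473),(121,384),(316,443),(247,548)])]
fit(box,[.47,-.1,0])
st=[('top',(-200,0,297),T2((367,300))),('top',(0,0,300),T2((522,62))),('side',(-200,0,297),S2((215,133))),('side',(0,0,300),S2((112,50)))]
for i,a in enumerate([(50,50,4),(50,-50,4),(-50,-50,4),(-50,50,4)]): st.append(('top',a,T2([(392,84),(485,145),(428,235),(332,172)][i])));st.append(('side',a,S2([(45,293),(122,272),(160,315),(84,335)][i])))
p=fit(st,[.69,-.35,np.radians(-33)])
E
python3 fit0.py
```

```text
[ 0.48676461  0.23874743 -1.80498579] -103.41806799552916
[[0.6, 1.0], [0.3, 0.4], [-1.0, -1.0], [-0.3, 1.0], [0.4, -0.2], [0.1, -1.3], [0.2, -0.1], [-0.6, -1.0], [1.3, 1.0], [-0.0, -0.1], [-1.3, 0.7], [0.8, -0.8]]
[ 0.46523507 -0.09916035  0.05558205] 3.1846168673028834
[[-0.6, 0.0], [-0.4, 0.1], [0.2, -0.2], [0.0, 0.3], [-0.3, -1.6], [-1.4, -1.0], [0.6, 1.4], [1.1, 2.1]]
[ 0.68817245 -0.34959291 -0.59021918] -33.81706776817403
[[-1.7, 1.5], [0.2, 0.3], [-1.8, -0.3], [-0.7, 0.1], [0.4, -0.6], [-0.3, -0.6], [0.2, -0.0], [1.0, 0.3], [0.1, -0.4], [0.8, 1.5], [0.6, -0.1], [0.7, -1.2]]
```

Call:
step_arm(
  plan=[
    [[0, 0, 0, -0.13, 0], [0, 0, 0, -0.13, 0], [0, 0, 0, -0.13, 0], [0, 0, 0, -0.13, 0], [0, 0, 0, -0.13, 0], [0, 0, 0, -0.13, 0], [0, 0, 0, -0.13, 0], [0, 0, 0, 0, 0]],
  ],
  squeeze=30,
)

```text
time: 2.05
tool_pos: [0.2585, -0.569, 0.2313]
orientation: [[0.23, 0.973, 0.0], [0.973, -0.23, 0.0], [0.0, 0.0, -1.0]]
contact_force: [-0.5, 0.2, -0.8]
finger_gap: 0.0004
```

```bash
cat > g.py <<'E'
# usage: python3 g.py x y z [toolx_angle_deg]
import sys,numpy as np
from station import observe
s=observe();R=np.array(s['orientation']);p=np.array(s['tool_pos'])
a=np.degrees(np.arctan2(R[1,0],R[0,0]))
print('t',s['time'],'p',np.round(p,4),'ang',round(a,2),'z',np.round(R[:,2],3),'F',np.round(s['contact_force'],1),'gap',round(s['finger_gap']*1e3,1),'j',np.round(s['joint_positions'],0))
if len(sys.argv)>3:
    t=np.array([float(v) for v in sys.argv[1:4]]);print('shift mm now',np.round(R.T@(t-p)*1e3,1))
    if len(sys.argv)>4:
        d=(float(sys.argv[4])-a+180)%360-180;print('turn rad',round(-np.radians(d),3))
        w=np.radians(float(sys.argv[4]));X=np.array([np.cos(w),np.sin(w),0]);Z=np.array([0,0,-1.]);M=np.stack([X,np.cross(Z,X),Z],1)
        print('shift after turn',np.round(M.T@(t-p)*1e3,1))
E
cat > pp.py <<'E'
# pan-frame -> world
import sys,numpy as np
P=[.4868,.2387,np.radians(-103.4)]
def w(x,y,z,P=P):
    c,s=np.cos(P[2]),np.sin(P[2]);return np.array([P[0]+(c*x-s*y)/1e3,P[1]+(s*x+c*y)/1e3,z/1e3])
if __name__=='__main__':print(*np.round(w(*map(float,sys.argv[1:4])),4))
E
python3 pp.py 62 0 130; python3 g.py $(python3 pp.py 62 0 130) 76.6
```

```text
0.4724 0.1784 0.13
t 2.05 p [ 0.2585 -0.569   0.2313] ang 76.69 z [ 0.  0. -1.] F [-0.5  0.2 -0.8] gap 0.4 j [ 69.  24. -11.  91.   5.  65.  44.]
shift mm now [776.6  36.  101.4]
turn rad 0.002
shift after turn [776.6  34.8 101.3]
```

Call:
step_arm(
  plan=[
    [[38, 2, 0, 0, 0], [39, 2, 0, 0, 0], [39, 2, 0, 0, 0], [39, 2, 0, 0, 0], [39, 2, 0, 0, 0], [39, 2, 0, 0, 0], [39, 2, 0, 0, 0], [39, 2, 0, 0, 0], [39, 2, 0, 0, 0], [39, 2, 0, 0, 0]],
  ],
)

```text
time: 3.05
tool_pos: [0.3687, -0.1937, 0.2316]
orientation: [[0.236, 0.972, 0.001], [0.972, -0.236, -0.001], [-0.0, 0.001, -1.0]]
contact_force: [0.9, -1.2, -0.2]
finger_gap: 0.0004
```

Call:
step_arm(
  plan=[
    [[39, 2, 0, 0, 0], [39, 2, 0, 0, 0], [39, 2, 0, 0, 0], [39, 2, 0, 0, 0], [39, 2, 0, 0, 0], [39, 2, 10, 0, 0], [39, 2, 10, 0, 0], [39, 2, 20, 0, 0], [39, 0, 20, 0, 0], [36, 0, 20, 0, 0]],
  ],
)

```text
time: 4.05
tool_pos: [0.4741, 0.1793, 0.1506]
orientation: [[0.236, 0.972, 0.001], [0.972, -0.236, 0.0], [0.0, 0.001, -1.0]]
contact_force: [0.8, -0.7, -0.6]
finger_gap: 0.0001
```

```bash
python3 g.py $(python3 pp.py 62 0 130) 76.6
python3 - <<'E'
from station import *
from h import *
f=grab_frame('wrist');cv2.imwrite('pics/c_wrist.png',f['image'][:,:,::-1])
from pp import w
print(proj(f,np.array([w(84,0,67),w(80,55,45),w(80,-55,45)])))
E
```

```text
t 4.05 p [0.4741 0.1793 0.1506] ang 76.33 z [ 0.001  0.    -1.   ] F [ 0.8 -0.7 -0.6] gap 0.1 j [  6.  22. -40. 111.  18.  53. -57.]
shift mm now [-1.3 -1.5 20.6]
turn rad -0.005
shift after turn [-1.3 -1.5 20.6]
[[275.877497   304.4310053 ]
 [257.19336877 386.45787793]
 [258.04568194 222.49399485]]
```

View pics/c_wrist.png

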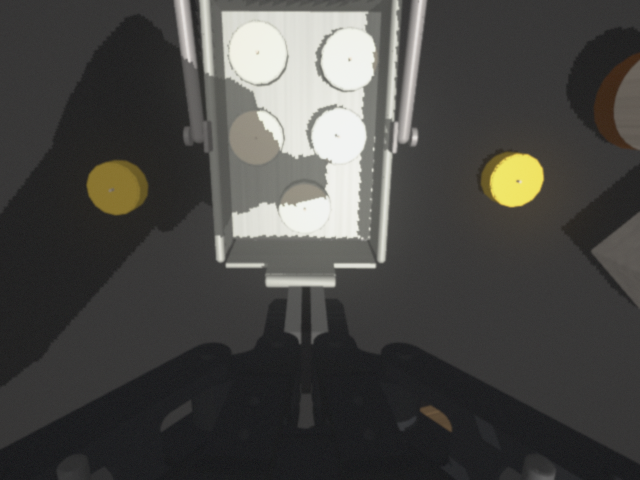

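Call:
step_arm(
  plan=[
    [[0, -1, 30, 0, 0], [0, 0, 30, 0, 0], [0, 0, 25, 0, 0], [0, 0, 15, 0, 0], [0, 0, 0, 0, 0]],
  ],
)

```text
time: 4.6
tool_pos: [0.4716, 0.1772, 0.0498]
orientation: [[0.234, 0.972, -0.003], [0.972, -0.234, -0.001], [-0.002, -0.003, -1.0]]
contact_force: [-0.1, -0.1, 0.9]
finger_gap: -0.0005
```

```bash
python3 g.py $(python3 pp.py 62 0 50) 76.6
python3 - <<'E'
from station import *
from h import *
f=grab_frame('side');crop(f,280,440,200,400,'pics/d_side.png',3.5)
E
```

```text
t 4.6 p [0.4716 0.1772 0.0498] ang 76.49 z [-0.003 -0.001 -1.   ] F [-0.1 -0.1  0.9] gap -0.5 j [  2.  31. -35. 116.  26.  42. -63.]
shift mm now [ 1.4  0.5 -0.2]
turn rad -0.002
shift after turn [ 1.4  0.5 -0.2]
```

View pics/d_side.png

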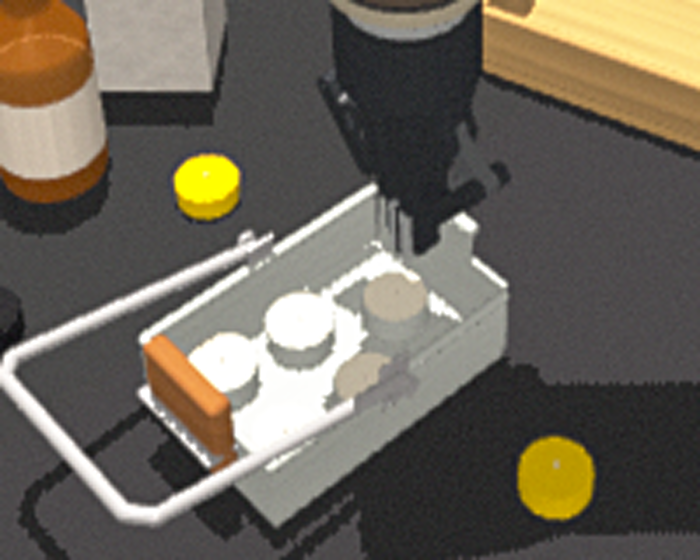

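Call:
step_arm(
  plan=[
    [[-8, 0, 0, 0, 0], [-8, 0, 1, 0, 0], [-8, 0, 2, 0, 0], [-8, 0, 3, 0, 0], [-8, 0, 5, 0, 0], [0, 0, 0, 0, 0]],
  ],
)

```text
time: 5.25
tool_pos: [0.4627, 0.1368, 0.0396]
orientation: [[0.234, 0.972, -0.001], [0.972, -0.234, -0.001], [-0.002, -0.001, -1.0]]
contact_force: [-0.2, -0.2, -0.1]
finger_gap: 0.0002
```

```bash
python3 g.py $(python3 pp.py 103 0 39) 76.6
python3 - <<'E'
from station import *
from h import *
f=grab_frame('side');crop(f,280,440,200,400,'pics/e_side.png',3.5)
E
```

```text
t 5.25 p [0.4627 0.1368 0.0396] ang 76.49 z [-0.001 -0.001 -1.   ] F [-0.2 -0.2 -0.1] gap 0.2 j [  6.  30. -35. 119.  27.  39. -61.]
shift mm now [ 1.6 -0.2  0.6]
turn rad -0.002
shift after turn [ 1.6 -0.2  0.6]
```

View pics/e_side.png

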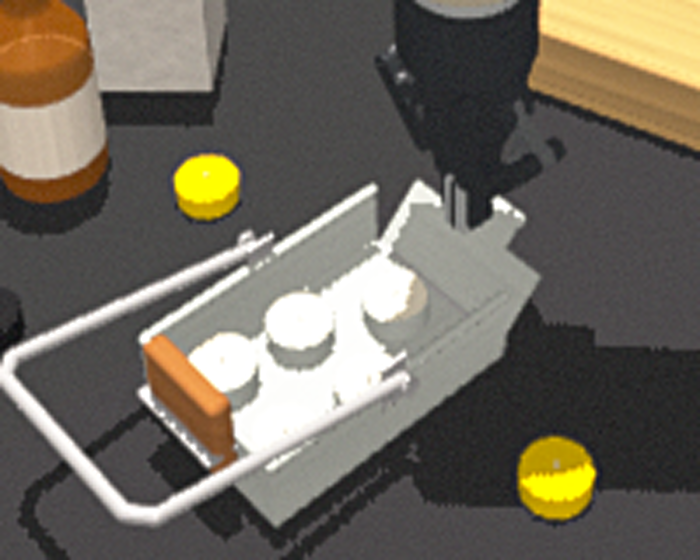

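The gate is folding about half-way and the pan hasn't moved, so I carry on.

Call:
step_arm(
  plan=[
    [[-6, 0, 6, 0, 0], [-4, 0, 6, 0, 0], [-3, 0, 6, 0, 0], [-2, 0, 6, 0, 0], [-1, 0, 4, 0, 0], [0, 0, 2, 0, 0], [0, 0, 1, 0, 0], [0, 0, 0, 0, 0]],
  ],
)

```text
time: 6.1
tool_pos: [0.4597, 0.1235, 0.0092]
orientation: [[0.232, 0.973, -0.0], [0.973, -0.232, 0.0], [0.0, -0.0, -1.0]]
contact_force: [0.4, 0.2, 0.1]
finger_gap: -0.0001
```

```bash
python3 g.py
python3 - <<'E'
from station import *
from h import *
f=grab_frame('side');crop(f,280,440,200,400,'pics/e2_side.png',3.5)
E
```

```text
t 6.1 p [0.4597 0.1235 0.0092] ang 76.61 z [-0.  0. -1.] F [0.4 0.2 0.1] gap -0.1 j [  5.  32. -32. 121.  30.  35. -62.]
```

View pics/e2_side.png

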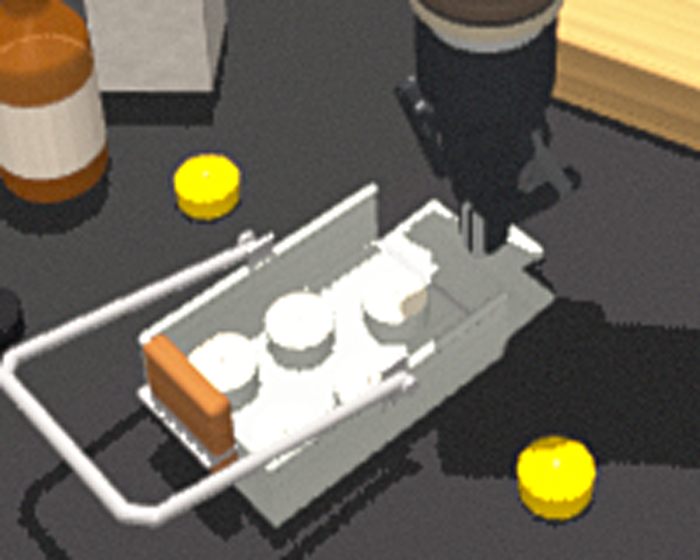

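Call:
step_arm(
  plan=[
    [[0, 0, 1.5, 0, 0], [0, 0, 1, 0, 0], [0, 0, 0, 0, 0]],
  ],
)

```text
time: 6.45
tool_pos: [0.4599, 0.1234, 0.0071]
orientation: [[0.232, 0.973, 0.001], [0.973, -0.232, -0.0], [-0.0, 0.001, -1.0]]
contact_force: [-1.8, -1.0, 5.4]
finger_gap: -0.0001
```

Call:
step_arm(
  plan=[
    [[0, 0, 1, 0, 0], [0, 0, 1, 0, 0], [0, 0, 0, 0, 0]],
  ],
)

```text
time: 6.75
tool_pos: [0.4601, 0.1234, 0.0067]
orientation: [[0.232, 0.973, 0.002], [0.973, -0.232, -0.001], [-0.001, 0.002, -1.0]]
contact_force: [-7.1, -2.6, 30.2]
finger_gap: -0.0002
```

Call:
step_arm(
  plan=[
    [[0, 0, -10, 0, 0], [0, 0, -40, 0, 0], [0, 0, -45, 0, 20], [0, 0, -40, 0, 60], [40, 0, 0, 0, 73], [40, 0, 0, 0, 73], [40, 0, 0, 0, 73], [40, 0, 0, 0, 73], [40, 0, 0, 0, 73], [0, 0, 0, 0, 73]],
  ],
)

```text
time: 7.75
tool_pos: [0.5052, 0.3242, 0.1401]
orientation: [[0.226, 0.974, -0.0], [0.974, -0.226, 0.005], [0.005, -0.001, -1.0]]
contact_force: [-0.6, -0.3, 0.2]
finger_gap: 0.0732
```

```bash
python3 g.py $(python3 pp.py -92 0 42) 76.6
cat > fp.py <<'E'
# refit pan x,y,yaw on counter from top+side: points = rim corners etc. shows overlays
from station import *
from h import *
import pickle
f={n:grab_frame(n) for n in('side','top','wrist')}
pickle.dump(f,open('f1.pkl','wb'))
from pp import w
pts=np.array([w(*p) for p in[(-157,0,82),(-94,30,75),(-94,-30,75),(-80,-30,75),(-80,30,75),(-80,55,45),(-80,-55,45),(0,61,50),(0,-61,50),(80,55,45),(80,-55,45),(140,22,5),(140,-22,5)]])
for n,b in(('side',(280,440,200,400)),('top',(230,330,150,310))):
    crop(f[n],*b,f'pics/f_{n}.png',3.5 if n=='side' else 5,proj(f[n],pts))
im=f['wrist']['image'][:,:,::-1].copy()
for r,c in proj(f['wrist'],pts): cv2.circle(im,(int(c),int(r)),4,(0,0,255),1)
cv2.imwrite('pics/f_wrist.png',im)
E
python3 fp.py
```

```text
t 7.75 p [0.5052 0.3242 0.1401] ang 76.92 z [-0.     0.005 -1.   ] F [-0.6 -0.3  0.2] gap 73.2 j [ -9.  32. -40.  99.  23.  58. -70.]
shift mm now [ 4.1  2.  98.1]
turn rad 0.006
shift after turn [ 4.5  1.9 98.1]
```

View pics/f_side.png

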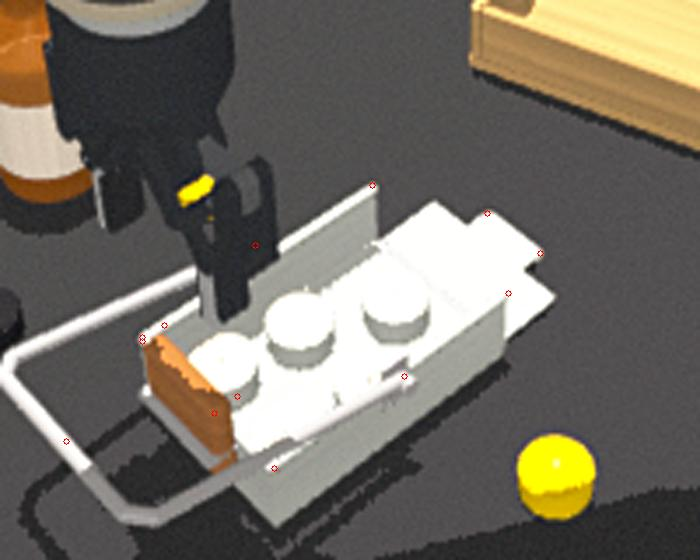

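View pics/f_wrist.png

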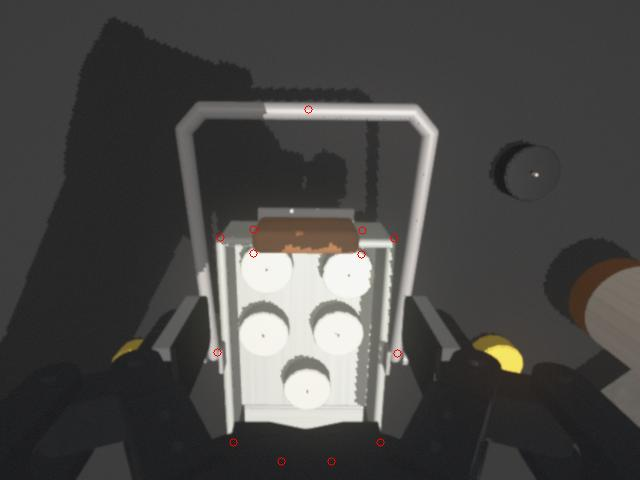

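Call:
step_arm(
  plan=[
    [[4, 0.5, 20, 0.006, 73], [0, 0, 25, 0, 73], [0, 0, 20, 0, 73], [0, 0, 10, 0, 73], [0, 0, 0, 0, 73]],
  ],
  squeeze=60,
)

```text
time: 8.4
tool_pos: [0.5071, 0.3197, 0.0637]
orientation: [[0.239, 0.971, -0.002], [0.971, -0.239, -0.002], [-0.002, -0.001, -1.0]]
contact_force: [0.3, 0.2, 1.3]
finger_gap: 0.0728
```

```bash
python3 g.py $(python3 pp.py -92 0 42) 76.6;python3 fp.py
```

```text
t 8.4 p [0.5071 0.3197 0.0637] ang 76.17 z [-0.002 -0.002 -1.   ] F [0.3 0.2 1.3] gap 72.8 j [-11.  37. -36. 102.  28.  50. -74.]
shift mm now [ 8.5 -1.  21.6]
turn rad -0.007
shift after turn [ 8.5 -1.  21.7]
```

View pics/f_side.png

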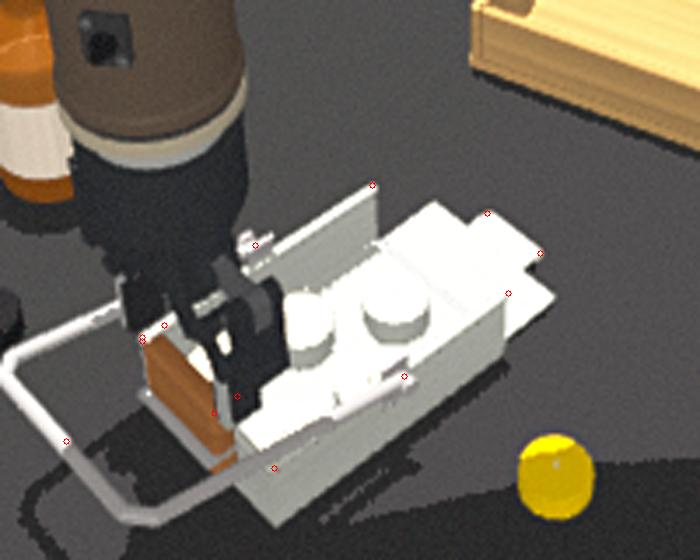

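View pics/f_wrist.png

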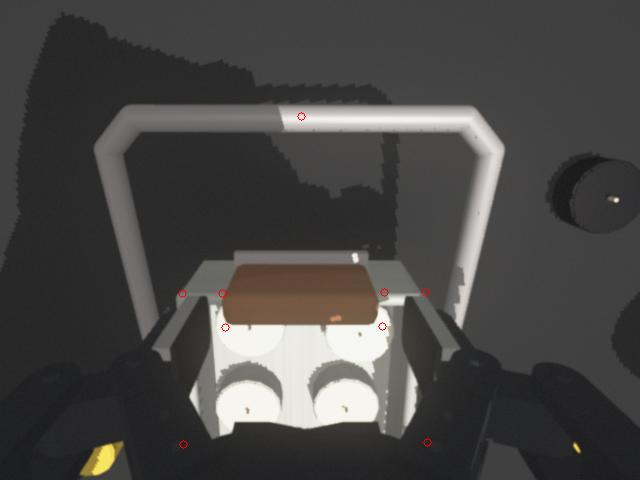

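Call:
step_arm(
  plan=[
    [[4, -0.5, 0, 0, 73], [5, -0.5, 0, 0, 73], [0, 0, 10, 0, 73], [0, 0, 11, 0, 73], [0, 0, 0, 0, 73]],
  ],
)

```text
time: 9.05
tool_pos: [0.5076, 0.3296, 0.0415]
orientation: [[0.238, 0.971, -0.003], [0.971, -0.238, -0.002], [-0.003, -0.002, -1.0]]
contact_force: [-0.4, 0.4, -0.1]
finger_gap: 0.073
```

```bash
python3 g.py $(python3 pp.py -92 0 42) 76.6
```

```text
t 9.05 p [0.5076 0.3296 0.0415] ang 76.26 z [-0.003 -0.002 -1.   ] F [-0.4  0.4 -0.1] gap 73.0 j [-13.  39. -35. 102.  29.  49. -75.]
shift mm now [-1.2  0.8 -0.5]
turn rad -0.006
shift after turn [-1.2  0.8 -0.5]
```

Now I close on the board's side edges. Only yaw is available, so the pan has to pivot about the pads to pitch.

Call:
step_arm(
  plan=[
    [[0, 0, 0, 0, 66], [0, 0, 0, 0, 60], [0, 0, 0, 0, 50], [0, 0, 0, 0, 50], [0, 0, 0, 0, 50]],
  ],
  squeeze=110,
)

```text
time: 9.55
tool_pos: [0.5086, 0.331, 0.0444]
orientation: [[0.238, 0.971, 0.0], [0.971, -0.238, 0.001], [0.001, 0.0, -1.0]]
contact_force: [-0.9, 0.2, 6.1]
finger_gap: 0.0583
```

Call:
step_arm(
  plan=[
    [[0, 0, -4, 0, 50], [0, 0, -4, 0, 50], [0, 0, -4, 0, 50], [0, 0, 0, 0, 50]],
  ],
)

```text
time: 9.95
tool_pos: [0.5089, 0.3307, 0.0561]
orientation: [[0.238, 0.971, 0.0], [0.971, -0.238, 0.0], [0.0, 0.0, -1.0]]
contact_force: [0.4, 0.2, -6.0]
finger_gap: 0.0578
```

```bash
python3 g.py;python3 fp.py
```

```text
t 9.95 p [0.5089 0.3307 0.0561] ang 76.24 z [ 0.  0. -1.] F [ 0.4  0.2 -6. ] gap 57.8 j [-12.  38. -36. 101.  28.  50. -75.]
```

View pics/f_side.png

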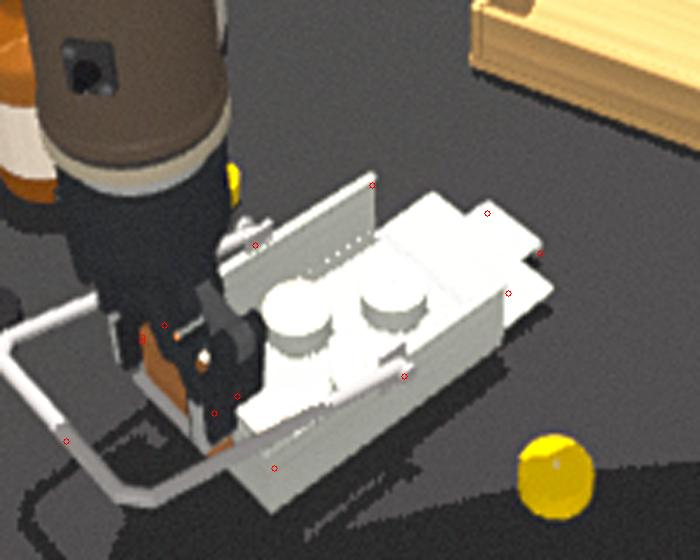

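The pan is lifted level with its full weight carried (6 N). I raise it, align it with the box, and carry it over.

Call:
step_arm(
  plan=[
    [[0, 0, -10, 0, 50], [0, 0, -12, 0, 50], [0, 0, -14, 0, 50], [0, 0, -14, 0, 50], [0, 0, -12, 0, 50], [0, 0, -8, 0, 50], [0, 0, 0, 0, 50]],
  ],
)

```text
time: 10.8
tool_pos: [0.5093, 0.3311, 0.1275]
orientation: [[0.238, 0.971, 0.002], [0.971, -0.238, 0.001], [0.002, 0.002, -1.0]]
contact_force: [0.7, 0.2, -6.5]
finger_gap: 0.0574
```

```bash
python3 g.py .4517 .165 .12 93.2;python3 fp.py
```

```text
t 10.8 p [0.5093 0.3311 0.1275] ang 76.24 z [ 0.002  0.001 -1.   ] F [ 0.7  0.2 -6.5] gap 57.4 j [-10.  33. -39.  98.  24.  57. -72.]
shift mm now [-175.1  -16.4    7.1]
turn rad -0.296
shift after turn [-162.6  -66.8    7.5]
```

View pics/f_side.png

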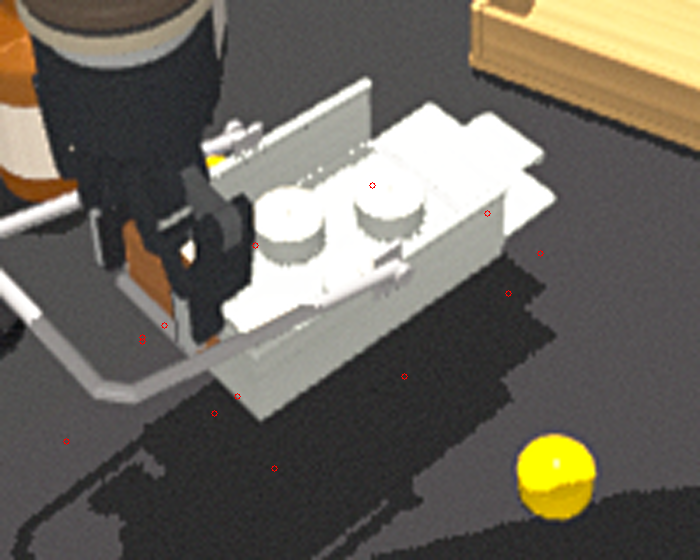

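Call:
step_arm(
  plan=[
    [[0, 0, 0, -0.04, 50], [0, 0, 0, -0.06, 50], [0, 0, 0, -0.06, 50], [0, 0, 0, -0.06, 50], [0, 0, 0, -0.05, 50], [0, 0, 0, -0.026, 50], [-8, -3, 0, 0, 50], [-14, -6, 0, 0, 50], [-18, -7, 0, 0, 50], [-20, -8, 0, 0, 50]],
  ],
)

```text
time: 11.95
tool_pos: [0.4872, 0.2676, 0.1255]
orientation: [[-0.055, 0.998, -0.0], [0.998, 0.055, -0.001], [-0.001, -0.001, -1.0]]
contact_force: [0.6, -0.1, -5.4]
finger_gap: 0.0578
```

Call:
step_arm(
  plan=[
    [[-20, -8, 0, 0, 50], [-20, -8, 0, 0, 50], [-20, -8, 0, 0, 50], [-18, -8, 0, 0, 50], [-14, -6, 0, 0, 50], [-8, -3, 0, 0, 50], [0, 0, 0, 0, 50]],
  ],
)

```text
time: 12.65
tool_pos: [0.4523, 0.1651, 0.1258]
orientation: [[-0.053, 0.999, -0.0], [0.999, 0.053, -0.002], [-0.002, -0.0, -1.0]]
contact_force: [-0.0, 0.5, -5.5]
finger_gap: 0.0579
```

```bash
python3 g.py .4517 .1394 .096 93.2;python3 - <<'E'
from station import *
from h import *
f=grab_frame('side');crop(f,240,420,230,460,'pics/h_side.png',3.4)
f=grab_frame('top');crop(f,230,350,200,420,'pics/h_top.png',3.6)
E
```

```text
t 12.65 p [0.4523 0.1651 0.1258] ang 93.05 z [-0.    -0.002 -1.   ] F [-0.   0.5 -5.5] gap 57.9 j [ 12.  24. -46. 115.  22.  50. -44.]
shift mm now [-25.6  -1.9  29.8]
turn rad -0.003
shift after turn [-25.7  -2.   29.8]
```

View pics/h_side.png

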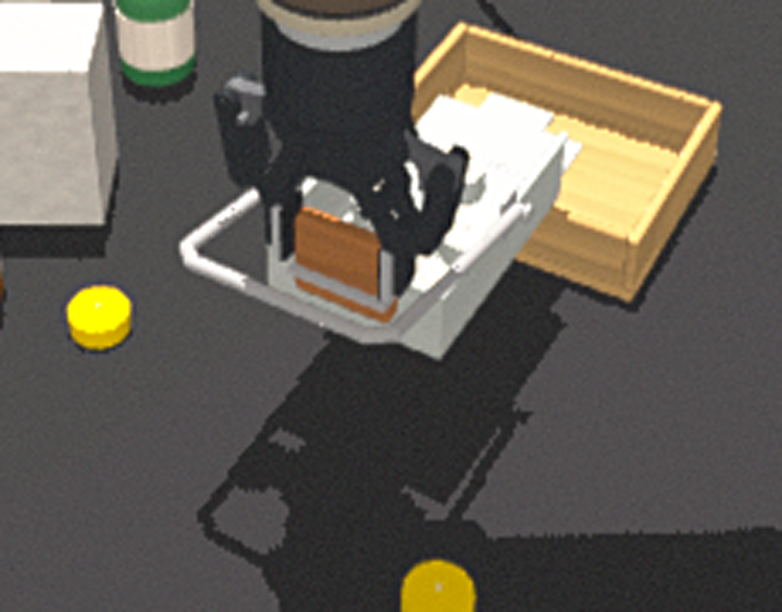

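View pics/h_top.png

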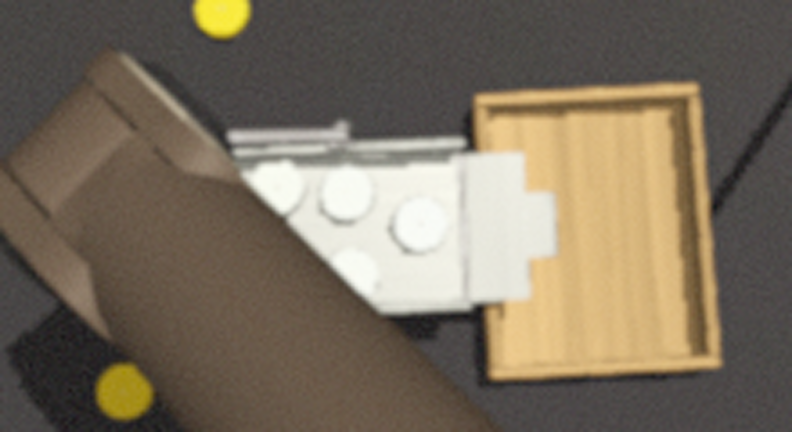

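Call:
step_arm(
  plan=[
    [[-8, -1, 0, 0, 50], [-10, -1, 4, 0, 50], [-6, 0, 8, 0, 50], [-2, 0, 8, 0, 50], [0, 0, 5, 0, 50], [0, 0, 3, 0, 50], [0, 0, 0, 0, 50]],
  ],
)

```text
time: 13.45
tool_pos: [0.4519, 0.1415, 0.0973]
orientation: [[-0.057, 0.998, -0.001], [0.998, 0.057, 0.0], [0.0, -0.001, -1.0]]
contact_force: [-0.1, -1.0, -5.7]
finger_gap: 0.0577
```

```bash
python3 g.py .4517 .1394 .096 93.2;python3 - <<'E'
from station import *
from h import *
f=grab_frame('side');crop(f,240,420,230,460,'pics/h1_side.png',3.4)
E
```

```text
t 13.45 p [0.4519 0.1415 0.0973] ang 93.25 z [-0.001  0.    -1.   ] F [-0.1 -1.  -5.7] gap 57.7 j [ 13.  25. -45. 118.  25.  46. -43.]
shift mm now [-2.1 -0.3  1.3]
turn rad 0.001
shift after turn [-2.1 -0.3  1.3]
```

View pics/h1_side.png

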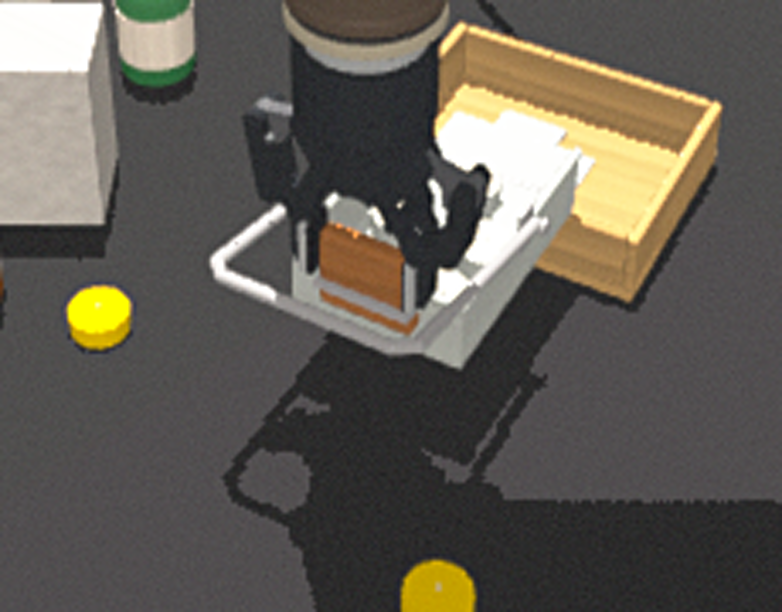

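Call:
step_arm(
  plan=[
    [[0, 0, 1, 0, 50], [0, 0, 0, 0, 50], [0, 0, 0, 0, 50]],
  ],
  squeeze=40,
)

```text
time: 13.8
tool_pos: [0.4523, 0.1413, 0.097]
orientation: [[-0.056, 0.998, 0.0], [0.998, 0.056, 0.0], [-0.0, 0.0, -1.0]]
contact_force: [-0.1, 0.9, -5.5]
finger_gap: 0.0577
```

Call:
step_arm(
  plan=[
    [[-2, 0, -6, 0, 50], [-3, 0, -6, 0, 50], [-3, 0, -6, 0, 50], [0, 0, 0, 0, 50]],
  ],
  squeeze=30,
)

```text
time: 14.2
tool_pos: [0.4533, 0.1326, 0.1159]
orientation: [[-0.055, 0.998, 0.002], [0.998, 0.055, -0.0], [-0.0, 0.002, -1.0]]
contact_force: [-0.2, 0.3, -6.6]
finger_gap: 0.0578
```

```bash
python3 g.py .4517 .1394 .096 93.2;python3 - <<'E'
from station import *
from h import *
f=grab_frame('side');crop(f,240,420,230,460,'pics/h2_side.png',3.4)
E
```

```text
t 14.2 p [0.4533 0.1326 0.1159] ang 93.15 z [ 0.002 -0.    -1.   ] F [-0.2  0.3 -6.6] gap 57.8 j [ 15.  24. -46. 117.  23.  48. -40.]
shift mm now [ 6.9 -1.3 19.8]
turn rad -0.001
shift after turn [ 6.9 -1.3 19.9]
```

View pics/h2_side.png

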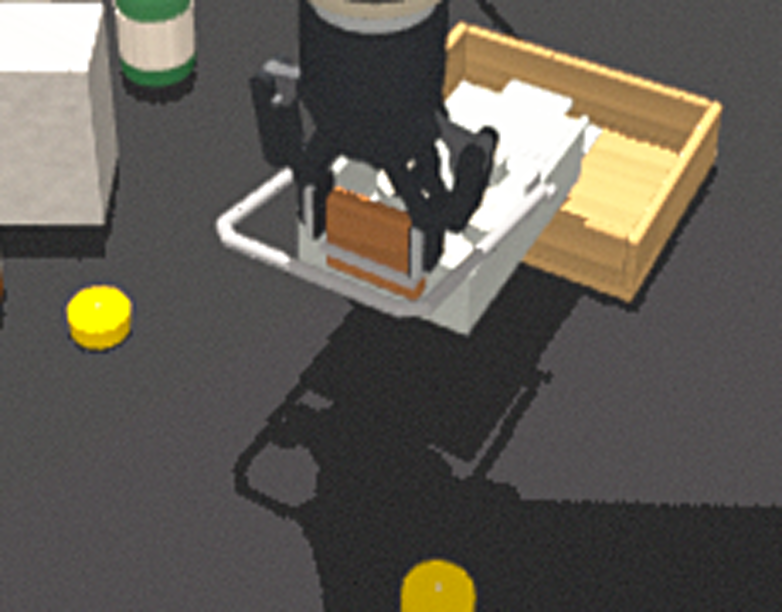

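Call:
step_arm(
  plan=[
    [[0, 0, 0, 0, 50], [0, 0, 0, 0, 50], [0, 0, 0, 0, 50]],
  ],
  squeeze=20,
)

```text
time: 14.55
tool_pos: [0.4525, 0.1332, 0.1146]
orientation: [[-0.056, 0.998, -0.0], [0.998, 0.056, -0.0], [0.0, -0.0, -1.0]]
contact_force: [-0.0, 0.5, -6.2]
finger_gap: 0.0578
```

```bash
python3 g.py .4517 .1394 .096 93.2;python3 - <<'E'
from station import *
from h import *
f=grab_frame('side');crop(f,240,420,230,460,'pics/h3_side.png',3.4)
E
```

```text
t 14.55 p [0.4525 0.1332 0.1146] ang 93.22 z [-0. -0. -1.] F [-0.   0.5 -6.2] gap 57.8 j [ 15.  24. -46. 117.  23.  48. -41.]
shift mm now [ 6.2 -0.4 18.6]
turn rad 0.0
shift after turn [ 6.2 -0.4 18.6]
```

View pics/h3_side.png

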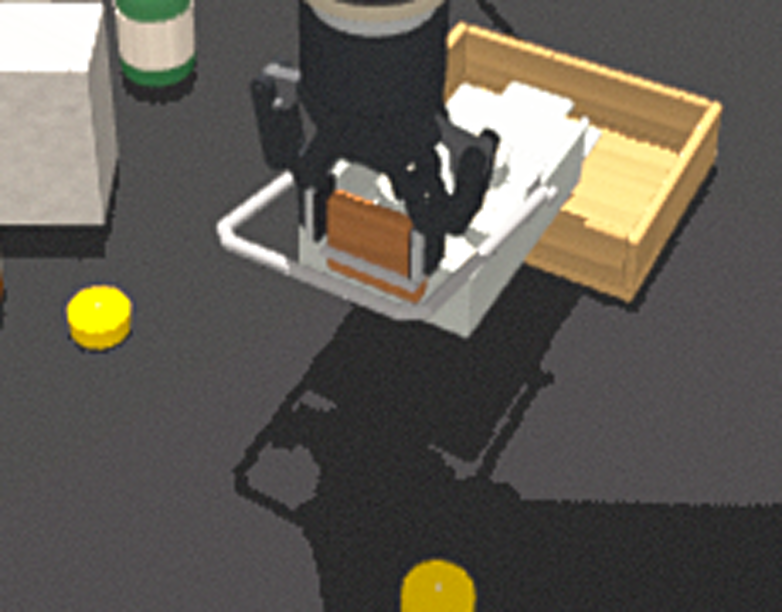

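Call:
step_arm(
  plan=[
    [[0, 0, -40, 0, 50], [0, 0, -22, 0, 50], [0, 0, -8, 0, 50], [0, 0, 0, 0, 50], [0, 0, 0, 0, 50]],
  ],
)

```text
time: 15.1
tool_pos: [0.452, 0.1327, 0.1837]
orientation: [[-0.056, 0.998, -0.001], [0.998, 0.056, -0.001], [-0.001, -0.001, -1.0]]
contact_force: [-0.1, 0.5, -5.6]
finger_gap: 0.0577
```

```bash
python3 g.py .4517 .1394 .096 93.2;python3 - <<'E'
from station import *
from h import *
f=grab_frame('side');crop(f,190,420,200,460,'pics/h4_side.png',3)
E
```

```text
t 15.1 p [0.452  0.1327 0.1837] ang 93.19 z [-0.001 -0.001 -1.   ] F [-0.1  0.5 -5.6] gap 57.7 j [ 19.  18. -49. 113.  17.  56. -35.]
shift mm now [ 6.8  0.2 87.7]
turn rad -0.0
shift after turn [ 6.7  0.  87.7]
```

View pics/h4_side.png

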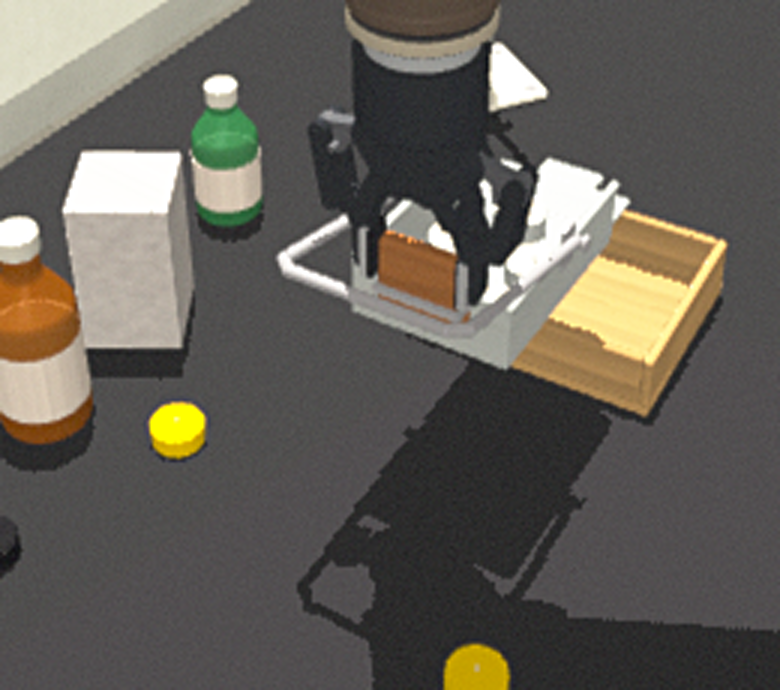

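Call:
step_arm(
  plan=[
    [[0, 0, 8, 0, 50], [0, 0, 16, 0, 50], [0, 0, 20, 0, 50], [0, 0, 18, 0, 50], [0, 0, 12, 0, 50], [0, 0, 6, 0, 50], [0, 0, 0, 0, 57], [0, 0, 0, 0, 57]],
  ],
  squeeze=20,
)

```text
time: 15.95
tool_pos: [0.4529, 0.1335, 0.1051]
orientation: [[-0.056, 0.998, 0.0], [0.998, 0.056, 0.0], [0.0, 0.0, -1.0]]
contact_force: [0.2, -0.1, -5.8]
finger_gap: 0.0576
```

Call:
step_arm(
  plan=[
    [[0, 0, 0, 0, 57.7], [0, 0, 0, 0, 57.7]],
  ],
)

```text
time: 16.15
tool_pos: [0.4531, 0.1333, 0.1054]
orientation: [[-0.056, 0.998, 0.001], [0.998, 0.056, 0.0], [0.0, 0.001, -1.0]]
contact_force: [0.4, -0.3, -5.8]
finger_gap: 0.058
```

Call:
step_arm(
  plan=[
    [[0, 0, 0, 0, 58.2], [0, 0, 0, 0, 58.2]],
  ],
)

```text
time: 16.35
tool_pos: [0.4528, 0.1331, 0.105]
orientation: [[-0.056, 0.998, 0.001], [0.998, 0.056, -0.0], [-0.0, 0.001, -1.0]]
contact_force: [-0.9, 0.3, -5.0]
finger_gap: 0.0584
```

Call:
step_arm(
  plan=[
    [[0, 0, 0, 0, 58.7], [0, 0, 0, 0, 58.7]],
  ],
)

```text
time: 16.55
tool_pos: [0.4526, 0.1331, 0.1048]
orientation: [[-0.056, 0.998, 0.0], [0.998, 0.056, -0.0], [-0.0, 0.0, -1.0]]
contact_force: [-0.4, 0.1, -5.3]
finger_gap: 0.059
```

Call:
step_arm(
  plan=[
    [[0, 0, 0, 0, 59.1], [0, 0, 0, 0, 59.1]],
  ],
)

```text
time: 16.75
tool_pos: [0.4527, 0.1331, 0.1048]
orientation: [[-0.056, 0.998, 0.0], [0.998, 0.056, -0.0], [-0.0, 0.0, -1.0]]
contact_force: [-0.2, -0.4, -4.8]
finger_gap: 0.059
```

```bash
python3 g.py .4517 .1394 .096 93.2;python3 - <<'E'
from station import *
from h import *
f=grab_frame('side');crop(f,190,420,200,460,'pics/h5_side.png',3)
E
```

```text
t 16.75 p [0.4527 0.1331 0.1048] ang 93.21 z [ 0. -0. -1.] F [-0.2 -0.4 -4.8] gap 59.0 j [ 14.  25. -45. 118.  24.  47. -42.]
shift mm now [ 6.3 -0.6  8.8]
turn rad 0.0
shift after turn [ 6.3 -0.6  8.8]
```

View pics/h5_side.png

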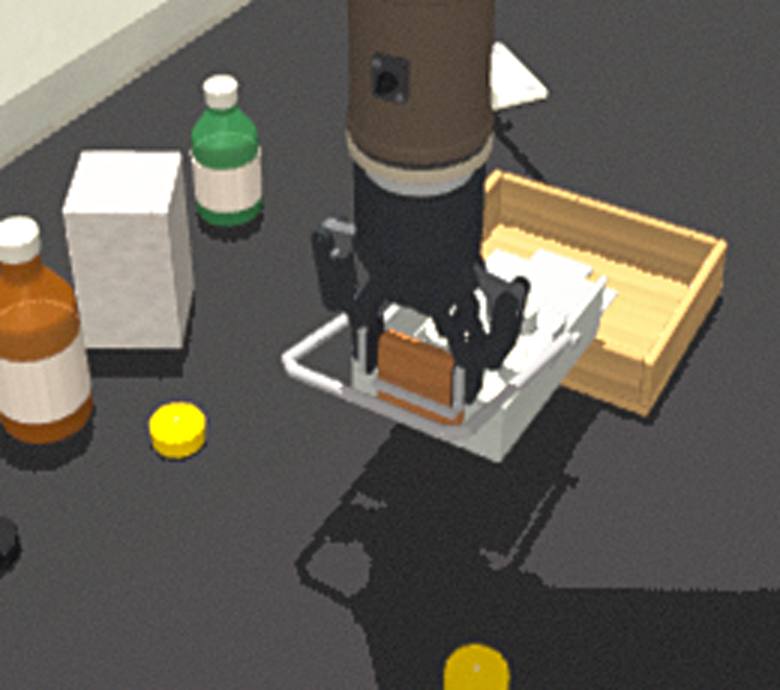

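Call:
step_arm(
  plan=[
    [[0, 0, 0, 0, 59.4], [-1, 0, -4, 0, 59.4], [-2, 0, -4, 0, 59.4], [-2, 0, -4, 0, 59.4], [0, 0, 0, 0, 59.4]],
  ],
)

```text
time: 17.3
tool_pos: [0.4533, 0.1279, 0.1175]
orientation: [[-0.055, 0.998, 0.001], [0.998, 0.055, -0.0], [-0.0, 0.001, -1.0]]
contact_force: [0.4, 0.6, -4.4]
finger_gap: 0.0598
```

```bash
python3 g.py .4517 .1394 .096 93.2;python3 - <<'E'
from station import *
from h import *
f=grab_frame('side');crop(f,190,420,200,460,'pics/h6_side.png',3)
E
```

```text
t 17.3 p [0.4533 0.1279 0.1175] ang 93.17 z [ 0.001 -0.    -1.   ] F [ 0.4  0.6 -4.4] gap 59.8 j [ 16.  23. -46. 117.  23.  48. -40.]
shift mm now [11.6 -1.  21.5]
turn rad -0.0
shift after turn [11.6 -0.9 21.5]
```

View pics/h6_side.png

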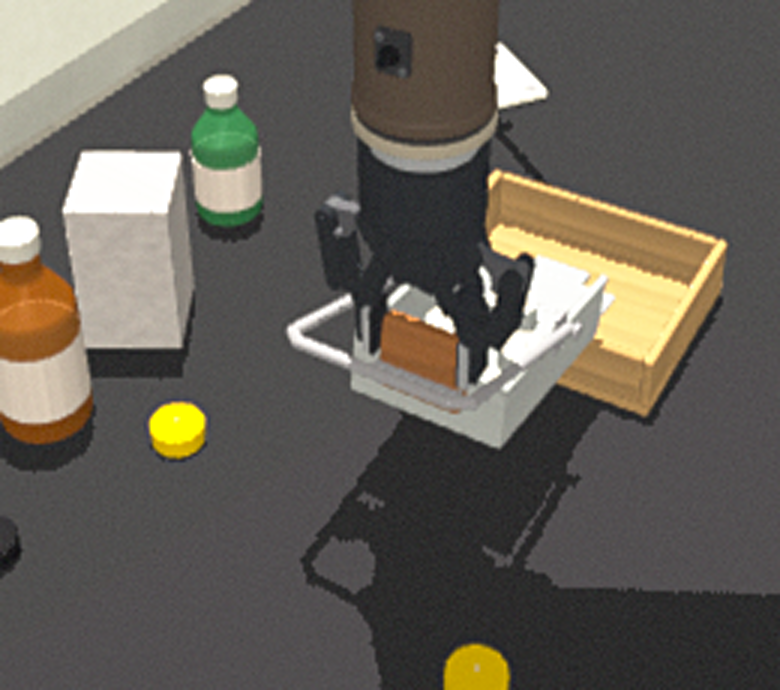

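Now it pivots on the rim, so I raise the rear further.

Call:
step_arm(
  plan=[
    [[-3, 0, -6, 0, 59.4], [-3, 0, -6, 0, 59.4], [-3, 0, -6, 0, 59.4], [-3, 0, -6, 0, 59.4], [0, 0, 0, 0, 59.4]],
  ],
)

```text
time: 17.85
tool_pos: [0.4541, 0.1158, 0.1417]
orientation: [[-0.055, 0.998, 0.001], [0.998, 0.055, -0.0], [-0.0, 0.001, -1.0]]
contact_force: [-0.1, 0.3, -3.3]
finger_gap: 0.0593
```

```bash
python3 g.py .4517 .1394 .096 93.2;python3 - <<'E'
from station import *
from h import *
f=grab_frame('side');crop(f,190,420,200,460,'pics/h7_side.png',3)
E
```

```text
t 17.85 p [0.4541 0.1158 0.1417] ang 93.16 z [ 0.001 -0.    -1.   ] F [-0.1  0.3 -3.3] gap 59.3 j [ 19.  21. -47. 116.  20.  51. -36.]
shift mm now [23.7 -1.2 45.7]
turn rad -0.001
shift after turn [23.7 -1.1 45.7]
```

View pics/h7_side.png

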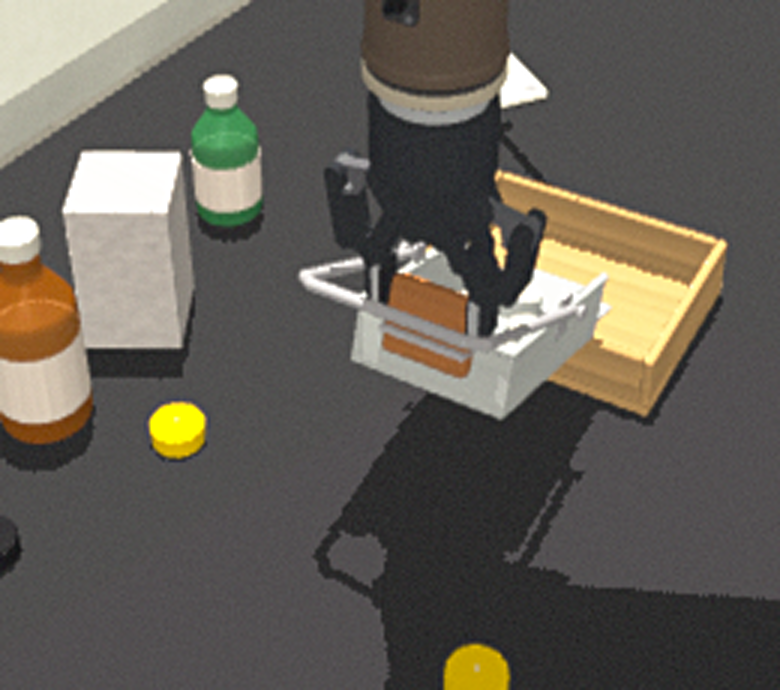

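Call:
step_arm(
  plan=[
    [[-2, 0, -6, 0, 59.4], [-3, 0, -6, 0, 59.4], [-3, 0, -6, 0, 59.4], [-3, 0, -6, 0, 59.4], [0, 0, 0, 0, 59.4]],
  ],
)

```text
time: 18.4
tool_pos: [0.4547, 0.1048, 0.1657]
orientation: [[-0.055, 0.998, 0.001], [0.998, 0.055, -0.0], [-0.0, 0.001, -1.0]]
contact_force: [-0.2, 0.3, -4.0]
finger_gap: 0.0595
```

```bash
python3 g.py .4517 .1394 .096 93.2;python3 - <<'E'
from station import *
from h import *
f=grab_frame('side');crop(f,190,420,200,460,'pics/h8_side.png',3)
f=grab_frame('top');crop(f,230,350,200,420,'pics/h8_top.png',3.6)
E
```

```text
t 18.4 p [0.4547 0.1048 0.1657] ang 93.16 z [ 0.001 -0.    -1.   ] F [-0.2  0.3 -4. ] gap 59.5 j [ 22.  19. -48. 115.  18.  54. -33.]
shift mm now [34.7 -1.2 69.7]
turn rad -0.001
shift after turn [34.7 -1.1 69.7]
```

View pics/h8_side.png

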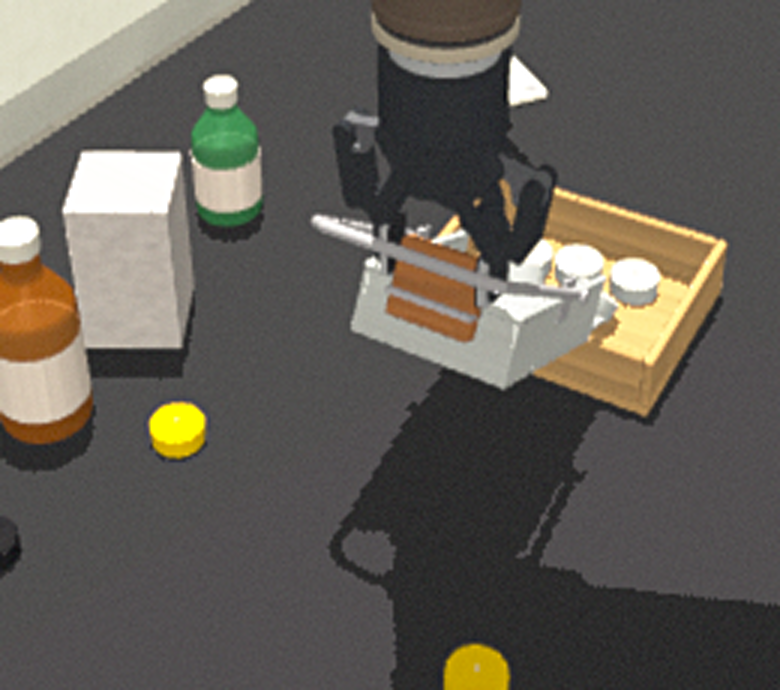

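View pics/h8_top.png

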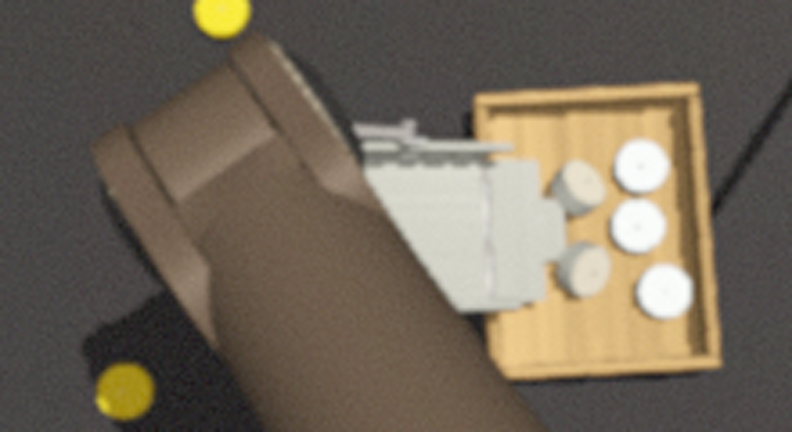

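All five are in the box. I lower the rear, levelling the pan on the rim, and regrip firmly.

Call:
step_arm(
  plan=[
    [[3, 0, 6, 0, 59.4], [3, 0, 6, 0, 59.4], [3, 0, 6, 0, 59.4], [3, 0, 6, 0, 59.4], [3, 0, 6, 0, 59.4], [3, 0, 6, 0, 59.4], [3, 0, 6, 0, 59.4], [3, 0, 6, 0, 59.4], [3, 0, 6, 0, 59.4], [0, 0, 0, 0, 59.4]],
  ],
)

```text
time: 19.5
tool_pos: [0.4524, 0.1325, 0.11]
orientation: [[-0.057, 0.998, -0.001], [0.998, 0.057, 0.0], [0.0, -0.001, -1.0]]
contact_force: [-0.3, 1.1, -0.9]
finger_gap: 0.0594
```

Call:
step_arm(
  plan=[
    [[3, 0, 6, 0, 59.4], [3, 0, 5, 0, 59.4], [2, 0, 3, 0, 59.4], [0, 0, 0, 0, 59.4]],
  ],
)

```text
time: 19.9
tool_pos: [0.4519, 0.1402, 0.0963]
orientation: [[-0.056, 0.998, -0.001], [0.998, 0.056, -0.0], [-0.0, -0.001, -1.0]]
contact_force: [0.1, -0.7, -2.7]
finger_gap: 0.0596
```

```bash
python3 g.py .4517 .1394 .096 93.2;python3 - <<'E'
from station import *
from h import *
f=grab_frame('side');crop(f,190,420,200,460,'pics/h9_side.png',3)
f=grab_frame('top');crop(f,230,350,200,420,'pics/h9_top.png',3.6)
E
```

```text
t 19.9 p [0.4519 0.1402 0.0963] ang 93.23 z [-0.001 -0.    -1.   ] F [ 0.1 -0.7 -2.7] gap 59.6 j [ 13.  26. -45. 118.  25.  46. -43.]
shift mm now [-0.8 -0.3  0.3]
turn rad 0.0
shift after turn [-0.8 -0.3  0.3]
```

View pics/h9_side.png

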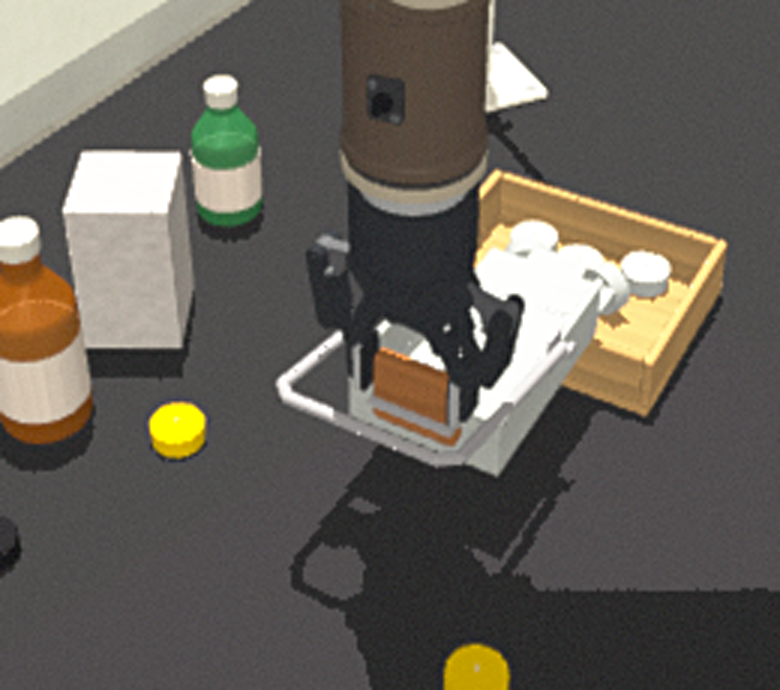

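View pics/h9_top.png

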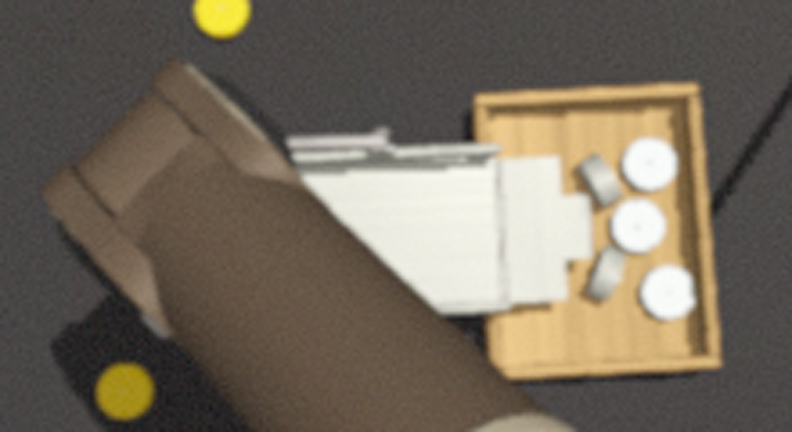

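Call:
step_arm(
  plan=[
    [[0, 0, 0, 0, 50], [0, 0, 0, 0, 50], [0, 0, 0, 0, 50], [0, 0, -6, 0, 50], [0, 0, -8, 0, 50], [0, 0, 0, 0, 50]],
  ],
  squeeze=110,
)

```text
time: 20.6
tool_pos: [0.453, 0.1406, 0.112]
orientation: [[-0.056, 0.998, 0.002], [0.998, 0.056, 0.001], [0.001, 0.002, -1.0]]
contact_force: [0.7, 0.9, -5.4]
finger_gap: 0.0576
```

Call:
step_arm(
  plan=[
    [[8, 0, 0, 0, 50], [16, 0, 0, 0, 50], [22, 0, 0, 0, 50], [24, 0, 0, 0, 50], [24, 0, 0, 0, 50], [24, 0, 0, 0, 50], [24, 0, 0, 0, 50], [20, 0, 0, 0, 50], [10, 0, 0, 0, 50], [0, 0, 0, 0, 50]],
  ],
)

```text
time: 21.6
tool_pos: [0.4418, 0.3138, 0.1107]
orientation: [[-0.059, 0.998, -0.0], [0.998, 0.059, 0.001], [0.001, -0.0, -1.0]]
contact_force: [0.4, -0.8, -5.4]
finger_gap: 0.0577
```

```bash
python3 g.py .445 .31 .05 93.2;python3 - <<'E'
from station import *
from h import *
f=grab_frame('side');crop(f,240,440,170,430,'pics/i_side.png',3)
f=grab_frame('top');crop(f,230,350,200,420,'pics/i_top.png',3.6)
E
```

```text
t 21.6 p [0.4418 0.3138 0.1107] ang 93.35 z [-0.     0.001 -1.   ] F [ 0.4 -0.8 -5.4] gap 57.7 j [ -7.  30. -44. 108.  26.  52. -61.]
shift mm now [-4.   3.  60.7]
turn rad 0.003
shift after turn [-3.9  3.  60.7]
```

View pics/i_side.png

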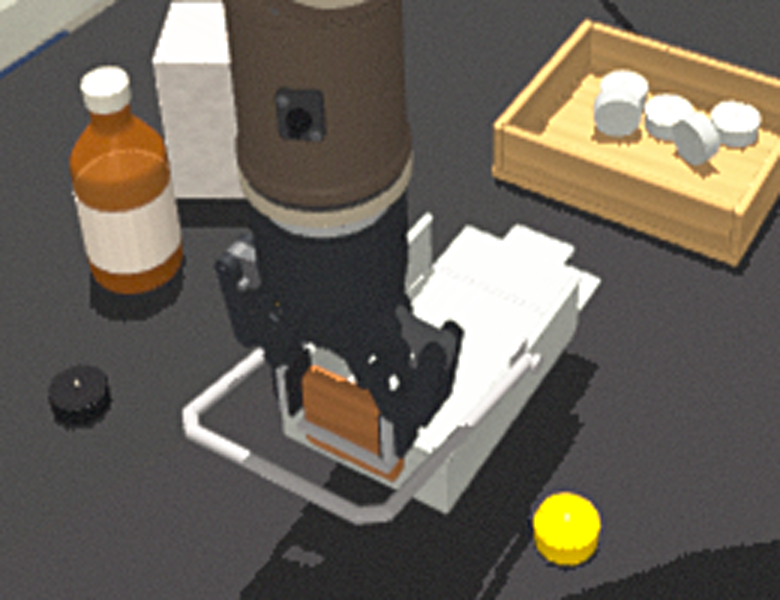

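View pics/i_top.png

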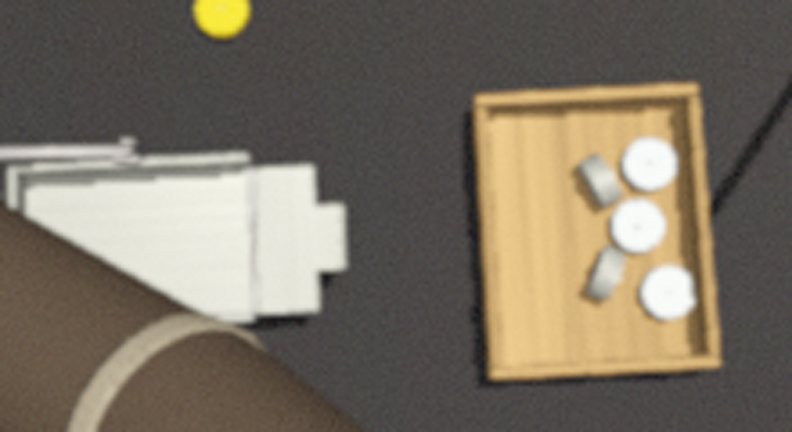

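Call:
step_arm(
  plan=[
    [[0, 8, 8, 0, 50], [0, 8, 14, 0, 50], [0, 0, 14, 0, 50], [0, 0, 10, 0, 50], [0, 0, 8, 0, 50], [0, 0, 4, 0, 50], [0, 0, 2, 0, 50], [0, 0, 0, 0, 50]],
  ],
)

```text
time: 22.5
tool_pos: [0.4584, 0.3129, 0.0508]
orientation: [[-0.056, 0.998, -0.0], [0.998, 0.056, -0.0], [-0.0, -0.0, -1.0]]
contact_force: [0.1, -0.0, -5.0]
finger_gap: 0.0578
```

Call:
step_arm(
  plan=[
    [[0, 0, 2, 0, 50], [0, 0, 1, 0, 50], [0, 0, 1, 0, 50], [0, 0, 0, 0, 50]],
  ],
)

```text
time: 22.9
tool_pos: [0.4588, 0.3131, 0.0471]
orientation: [[-0.056, 0.998, 0.001], [0.998, 0.056, 0.0], [0.0, 0.001, -1.0]]
contact_force: [0.0, 2.0, -0.7]
finger_gap: 0.0578
```

Call:
step_arm(
  plan=[
    [[0, 0, 0.5, 0, 50], [0, 0, 0, 0, 60], [0, 0, 0, 0, 66], [0, 0, 0, 0, 72], [0, 0, 0, 0, 72]],
  ],
)

```text
time: 23.4
tool_pos: [0.4587, 0.3127, 0.0464]
orientation: [[-0.056, 0.998, 0.0], [0.998, 0.056, -0.0], [-0.0, 0.0, -1.0]]
contact_force: [-0.3, 1.0, 0.4]
finger_gap: 0.0723
```

Call:
step_arm(
  plan=[
    [[0, 0, -15, 0, 72], [0, 0, -30, 0, 72], [0, 0, -40, 0, 72], [0, 0, -40, 0, 72], [0, 0, 0, 0, 72]],
  ],
)

```text
time: 23.9
tool_pos: [0.4605, 0.3154, 0.1777]
orientation: [[-0.056, 0.998, 0.008], [0.998, 0.056, 0.005], [0.005, 0.008, -1.0]]
contact_force: [-0.9, -0.0, 0.1]
finger_gap: 0.0723
```

```bash
cat > fp2.py <<'E'
from station import *
from h import *
import pickle
f={n:grab_frame(n) for n in('side','top','wrist')}
pickle.dump(f,open('f2.pkl','wb'))
crop(f['side'],280,460,190,390,'pics/j_side.png',3.5)
crop(f['top'],220,340,130,290,'pics/j_top.png',4.5)
cv2.imwrite('pics/j_wrist.png',f['wrist']['image'][:,:,::-1])
E
python3 fp2.py; python3 g.py
```

```text
t 24.05 p [0.4586 0.3124 0.1717] ang 93.2 z [ 0.001 -0.    -1.   ] F [ 0.6  0.2 -0.4] gap 72.2 j [ -4.  27. -47. 103.  23.  60. -56.]
```

View pics/j_side.png

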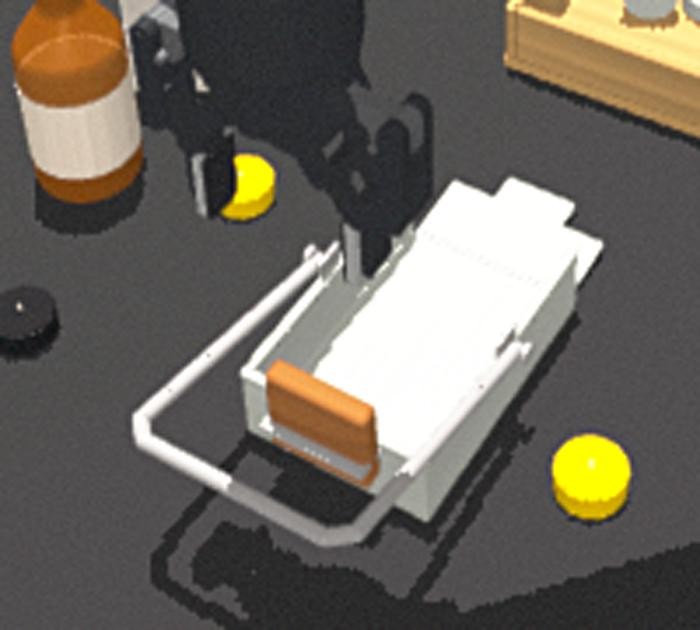

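View pics/j_top.png

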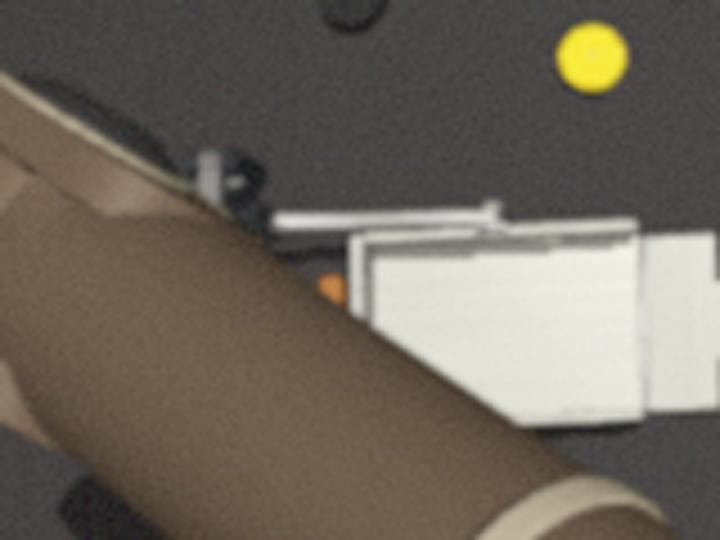

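View pics/j_wrist.png

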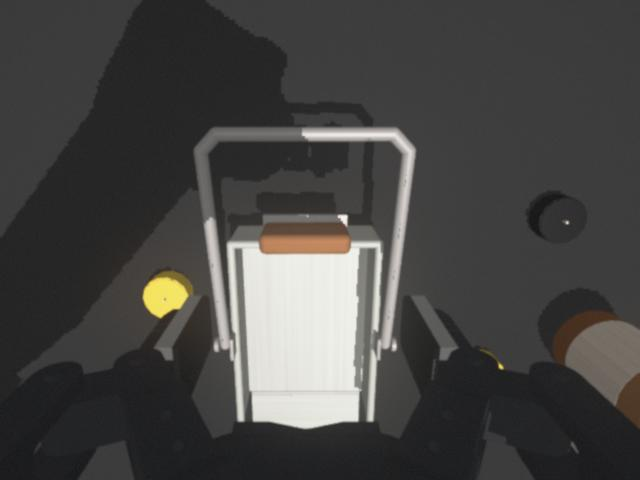

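```bash
cat > fit2.py <<'E'
from h import *
import pickle
f=pickle.load(open('f2.pkl','rb'))
def pc(c,s,r0,c0): return np.array([c[1]/s-.5+r0,c[0]/s-.5+c0])
S=lambda c:pc(c,3.5,280,190)
W=lambda c:np.array([c[1],c[0]])
obs=[('side',(-157,0,82),S((235,487))),('side',(-80,55,45),S((245,373))),('side',(-80,-55,0),S((425,520))),('side',(80,-55,45),S((577,265))),
('side',(144,22,5),S((512,180))),('side',(144,-22,5),S((575,207))),
('wrist',(-157,0,82),W((305.5,134))),('wrist',(-80,55,45),W((380,228))),('wrist',(-80,-55,45),W((232,228))),('wrist',(0,-61,50),W((222,345))),('wrist',(0,61,50),W((388,345)))]
def R(p):
    c,s=np.cos(p[2]),np.sin(p[2]);M=np.array([[c,-s,0],[s,c,0],[0,0,1]])
    return np.concatenate([proj(f[n],M@np.array(m)/1000+[p[0],p[1],0])[0]-px for n,m,px in obs])
r=least_squares(R,[.464,.218,-1.515],loss='soft_l1',x_scale=[.01,.01,.1]);print(r.x,np.degrees(r.x[2]));print(np.round(r.fun.reshape(-1,2),1).tolist())
p=r.x
def w(x,y,z):
    c,s=np.cos(p[2]),np.sin(p[2]);return [round(v,4) for v in(p[0]+(c*x-s*y)/1e3,p[1]+(s*x+c*y)/1e3,z/1e3)]
print('bar mid',w(-157,0,82),'bar +25',w(-157,25,82),'bar -25',w(-157,-25,82))
E
python3 fit2.py
```

```text
[ 0.46483276  0.2190847  -1.5079686 ] -86.40023654483713
[[-0.1, 0.2], [-0.0, -0.2], [0.1, 1.6], [-4.6, 0.6], [-0.2, 0.1], [-0.4, 0.5], [-1.4, 0.2], [12.0, 2.5], [13.2, -1.9], [-2.5, 5.6], [-3.8, -1.5]]
bar mid [np.float64(0.455), np.float64(0.3758), 0.082] bar +25 [np.float64(0.4799), np.float64(0.3773), 0.082] bar -25 [np.float64(0.43), np.float64(0.3742), 0.082]
```

Call:
step_arm(
  plan=[
    [[0, 0, 0, -0.14, 45], [0, 0, 0, -0.14, 45], [0, 0, 0, -0.14, 45], [0, 0, 0, -0.14, 45], [0, 0, 0, -0.14, 45], [0, 0, 0, -0.14, 45], [0, 0, 0, -0.14, 45], [0, 0, 0, -0.14, 45], [0, 0, 0, -0.14, 45], [0, 0, 0, -0.14, 45]],
  ],
  squeeze=30,
)

```text
time: 25.05
tool_pos: [0.4579, 0.3122, 0.17]
orientation: [[-0.994, 0.108, -0.002], [0.108, 0.994, -0.001], [0.002, -0.001, -1.0]]
contact_force: [-0.7, -0.7, 0.2]
finger_gap: 0.0451
```

Call:
step_arm(
  plan=[
    [[0, 0, 0, -0.14, 45], [0, 0, 0, -0.04, 45], [0, 0, 0, 0, 45]],
  ],
)

```text
time: 25.35
tool_pos: [0.4579, 0.3122, 0.1699]
orientation: [[-0.998, -0.066, -0.003], [-0.066, 0.998, -0.001], [0.003, -0.001, -1.0]]
contact_force: [-0.0, 0.7, -0.1]
finger_gap: 0.0448
```

```bash
python3 g.py .4799 .3773 .112 183.6
```

```text
t 25.35 p [0.4579 0.3122 0.1699] ang -176.22 z [-0.003 -0.001 -1.   ] F [-0.   0.7 -0.1] gap 44.8 j [  8.  37. -67. 102.  37.  67.  22.]
shift mm now [-26.4  63.5  57.8]
turn rad 0.003
shift after turn [-26.   63.6  57.9]
```

Call:
step_arm(
  plan=[
    [[-8, 20, 0, 0, 45], [-9, 22, 0, 0, 45], [-9, 21, 20, 0, 45], [0, 0, 20, 0, 45], [0, 0, 15, 0, 45], [0, 0, 0, 0, 45]],
  ],
)

```text
time: 25.95
tool_pos: [0.4793, 0.3758, 0.1135]
orientation: [[-0.998, -0.065, -0.003], [-0.065, 0.998, -0.003], [0.004, -0.003, -1.0]]
contact_force: [0.7, -0.4, -0.0]
finger_gap: 0.045
```

```bash
python3 g.py .4799 .3773 .063 183.6; python3 fp2.py
```

```text
t 25.95 p [0.4793 0.3758 0.1135] ang -176.29 z [-0.003 -0.003 -1.   ] F [ 0.7 -0.4 -0. ] gap 45.0 j [ -2.  44. -62.  98.  42.  65.  17.]
shift mm now [-0.8  1.6 50.5]
turn rad 0.002
shift after turn [-0.7  1.4 50.5]
```

View pics/j_wrist.png

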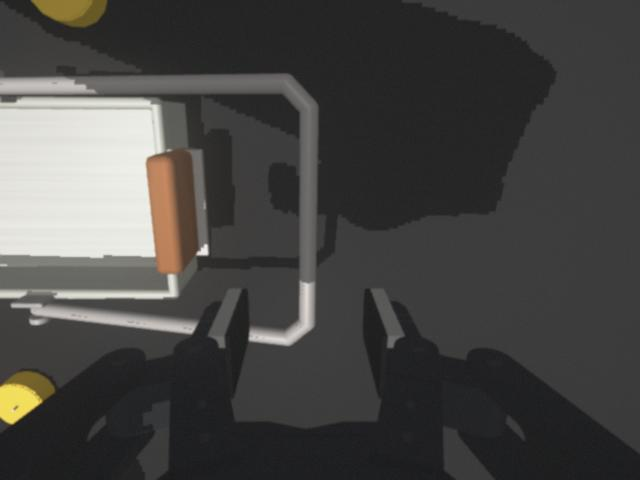

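View pics/j_side.png

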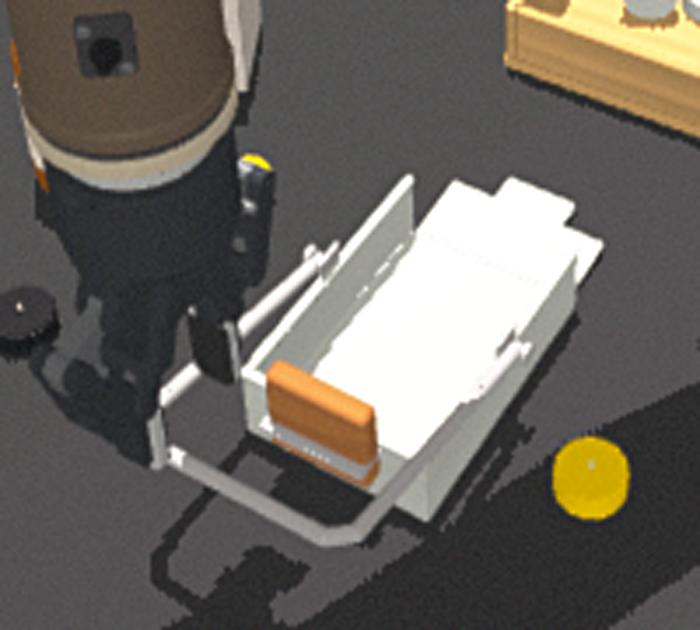

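Call:
step_arm(
  plan=[
    [[0, 1, 18, 0, 45], [0, 0.5, 18, 0, 45], [0, 0, 14, 0, 45], [0, 0, 0, 0, 20], [0, 0, 0, 0, 5], [0, 0, 0, 0, 0], [0, 0, 0, 0, 0]],
  ],
)

```text
time: 26.8
tool_pos: [0.4803, 0.3791, 0.0668]
orientation: [[-0.998, -0.065, 0.0], [-0.065, 0.998, 0.0], [-0.0, 0.0, -1.0]]
contact_force: [-0.4, -0.7, -0.0]
finger_gap: 0.0066
```

```bash
python3 g.py .4799 .3773 .063 183.6; python3 fp2.py
```

```text
t 26.8 p [0.4803 0.3791 0.0668] ang -176.27 z [ 0.  0. -1.] F [-0.4 -0.7 -0. ] gap 6.6 j [ -4.  47. -59.  99.  46.  61.  15.]
shift mm now [ 0.5 -1.8  3.8]
turn rad 0.002
shift after turn [ 0.5 -1.8  3.8]
```

View pics/j_side.png

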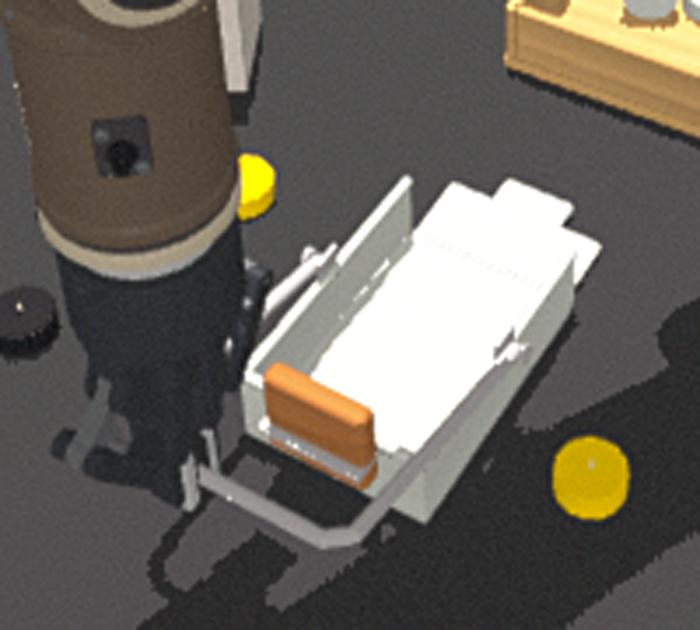

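Call:
step_arm(
  plan=[
    [[0, -6.5, -23, 0, 0], [0, -10, -22, 0, 0], [0, -13, -20, 0, 0], [0, -16, -18, 0, 0], [0, -18.5, -15.5, 0, 0], [0, 0, 0, 0, 0]],
  ],
)

```text
time: 27.55
tool_pos: [0.4861, 0.3138, 0.1683]
orientation: [[-0.998, -0.062, 0.004], [-0.062, 0.998, 0.001], [-0.004, 0.001, -1.0]]
contact_force: [0.6, 1.8, 2.3]
finger_gap: 0.0069
```

```bash
python3 g.py; python3 fp2.py
```

```text
t 27.55 p [0.4861 0.3138 0.1683] ang -176.42 z [ 0.004  0.001 -1.   ] F [0.6 1.8 2.3] gap 6.9 j [  7.  39. -66.  99.  38.  68.  24.]
```

View pics/j_side.png

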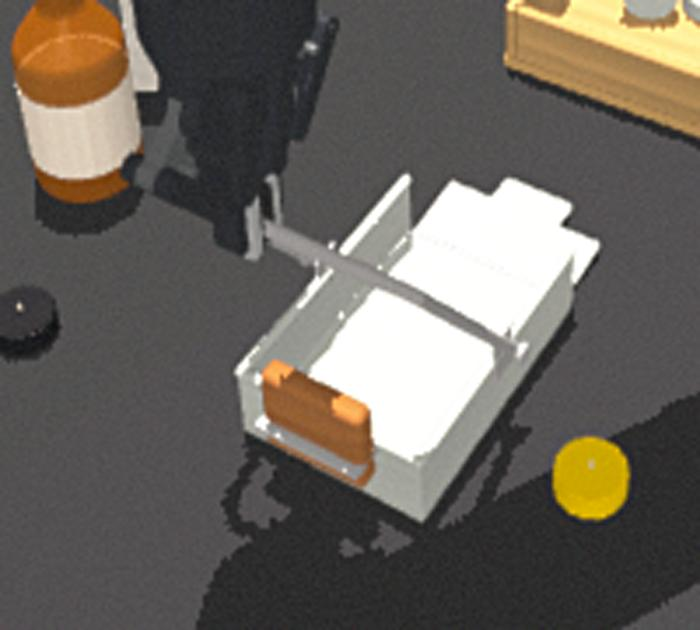

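Call:
step_arm(
  plan=[
    [[0, -20.5, -11, 0, 0], [0, -22, -9, 0, 0], [0, -23, -6, 0, 0], [0, -16, -2, 0, 0], [0, -10, 0, 0, 0], [0, 0, 0, 0, 0]],
  ],
  squeeze=40,
)

```text
time: 28.3
tool_pos: [0.491, 0.2262, 0.1958]
orientation: [[-0.998, -0.066, 0.003], [-0.066, 0.998, 0.004], [-0.003, 0.004, -1.0]]
contact_force: [-3.9, 2.5, 22.8]
finger_gap: 0.006
```

```bash
python3 g.py; python3 fp2.py
```

```text
t 28.3 p [0.491  0.2262 0.1958] ang -176.22 z [ 0.003  0.004 -1.   ] F [-3.9  2.5 22.8] gap 6.0 j [ 20.  35. -70. 103.  35.  68.  33.]
```

View pics/j_side.png

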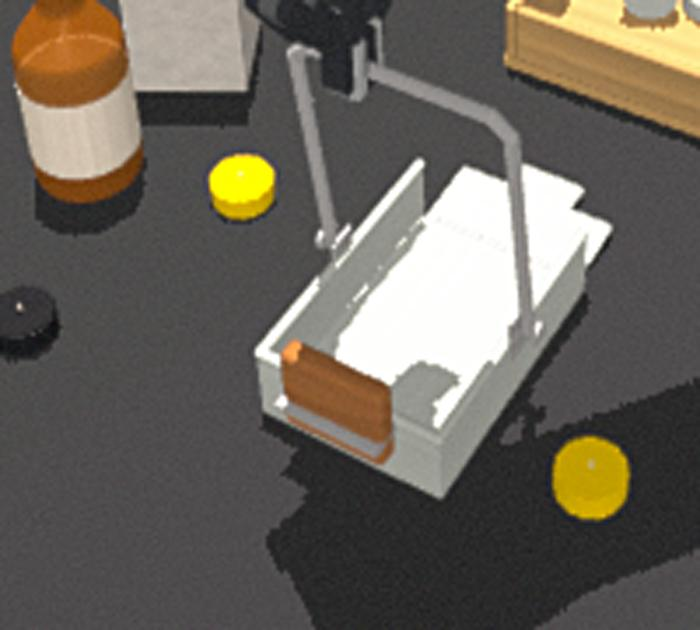

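Call:
step_arm(
  plan=[
    [[0, 0, -4, 0, 0], [0, 0, -6, 0, 0], [0, 0, -8, 0, 0], [0, 0, -10, 0, 0], [0, 0, -6, 0, 0], [0, 0, 0, 0, 0], [0, 0, 0, 0, 0]],
  ],
  squeeze=60,
)

```text
time: 29.15
tool_pos: [0.4905, 0.2235, 0.2268]
orientation: [[-0.998, -0.065, 0.0], [-0.065, 0.998, -0.0], [-0.0, -0.0, -1.0]]
contact_force: [-0.4, -0.9, -5.8]
finger_gap: 0.0054
```

```bash
python3 g.py; python3 fp2.py
```

```text
t 29.15 p [0.4905 0.2235 0.2268] ang -176.28 z [ 0. -0. -1.] F [-0.4 -0.9 -5.8] gap 5.4 j [ 22.  33. -72. 101.  33.  71.  35.]
```

View pics/j_side.png

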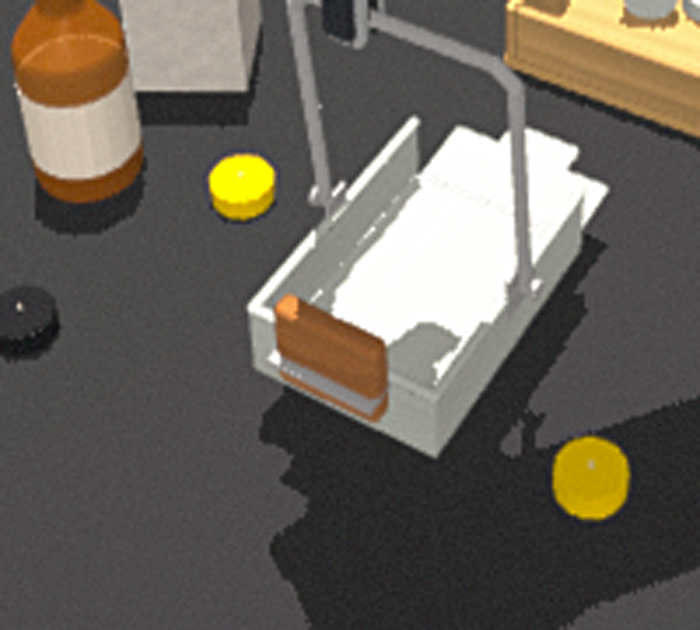

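Call:
step_arm(
  plan=[
    [[0, 0, -6, 0, 0], [0, 0, -12, 0, 0], [0, 0, -16, 0, 0], [0, 0, -16, 0, 0], [0, 0, -12, 0, 0], [0, 0, -8, 0, 0], [0, 0, -5, 0.04, 0], [0, 0, 0, 0.08, 0], [0, 0, 0, 0.1, 0], [0, 0, 0, 0.1, 0]],
  ],
)

```text
time: 30.3
tool_pos: [0.4904, 0.2236, 0.302]
orientation: [[-0.967, 0.256, -0.0], [0.256, 0.967, -0.0], [0.0, -0.0, -1.0]]
contact_force: [0.0, -0.4, -5.3]
finger_gap: 0.0054
```

Call:
step_arm(
  plan=[
    [[0, 0, 0, 0.1, 0], [0, 0, 0, 0.1, 0], [0, 0, 0, 0.1, 0], [0, 0, 0, 0.1, 0], [0, 0, 0, 0.1, 0], [0, 0, 0, 0.1, 0], [0, 0, 0, 0.1, 0], [0, 0, 0, 0.1, 0], [0, 0, 0, 0.1, 0], [0, 0, 0, 0.1, 0]],
  ],
)

```text
time: 31.3
tool_pos: [0.4902, 0.2237, 0.302]
orientation: [[-0.307, 0.952, -0.0], [0.952, 0.307, -0.0], [-0.0, -0.0, -1.0]]
contact_force: [-0.8, 0.5, -5.1]
finger_gap: 0.0058
```

```bash
python3 g.py .5 0 .302 56.2
python3 - <<'E'
from station import *
from h import *
f=grab_frame('side');cv2.imwrite('pics/k_side.png',f['image'][:,:,::-1])
E
```

```text
t 31.3 p [0.4902 0.2237 0.302 ] ang 107.89 z [-0. -0. -1.] F [-0.8  0.5 -5.1] gap 5.8 j [ 14.  21. -57.  95.  18.  74. -28.]
shift mm now [-215.9  -59.4    0. ]
turn rad 0.902
shift after turn [-180.4  132.6   -0. ]
```

View pics/k_side.png

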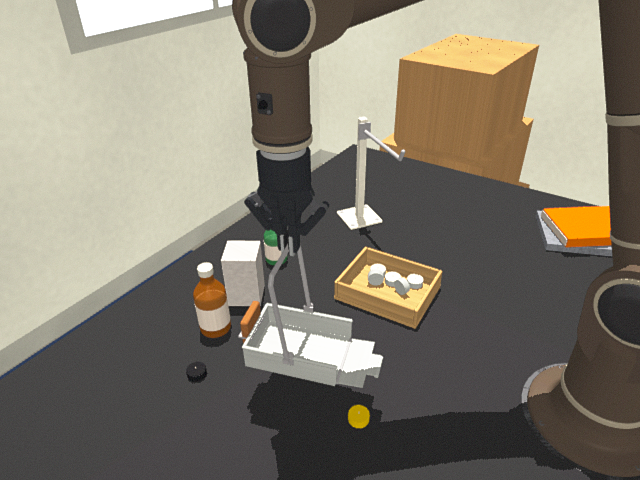

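Call:
step_arm(
  plan=[
    [[0, 0, 0, 0.1, 0], [0, 0, 0, 0.1, 0], [0, 0, 0, 0.1, 0], [0, 0, 0, 0.1, 0], [0, 0, 0, 0.1, 0], [0, 0, 0, 0.1, 0], [0, 0, 0, 0.1, 0], [0, 0, 0, 0.1, 0], [0, 0, 0, 0.07, 0], [0, 0, 0, 0.03, 0]],
  ],
)

```text
time: 32.35
tool_pos: [0.4901, 0.2238, 0.3019]
orientation: [[0.551, 0.834, -0.0], [0.834, -0.551, -0.0], [-0.0, -0.0, -1.0]]
contact_force: [0.2, 0.2, -5.8]
finger_gap: 0.0056
```

```bash
python3 g.py .458 -.226 .302 56.2
```

```text
t 32.35 p [0.4901 0.2238 0.3019] ang 56.55 z [-0. -0. -1.] F [ 0.2  0.2 -5.8] gap 5.6 j [  7.  18. -46.  96.  13.  73. -75.]
shift mm now [-393.   221.1    0. ]
turn rad 0.006
shift after turn [-3.916e+02  2.235e+02 -1.000e-01]
```

Call:
step_arm(
  plan=[
    [[-6, 3.4, 0, 0, 0], [-12, 6.8, 0, 0, 0], [-18, 10.2, 0, 0, 0], [-18, 10.2, 0, 0, 0], [-18, 10.2, 0, 0, 0], [-18, 10.2, 0, 0, 0], [-18, 10.2, 0, 0, 0], [-18, 10.2, 0, 0, 0], [-18, 10.2, 0, 0, 0], [-18, 10.2, 0, 0, 0]],
  ],
)

```text
time: 33.35
tool_pos: [0.4771, 0.0358, 0.3018]
orientation: [[0.551, 0.835, -0.0], [0.835, -0.551, -0.001], [-0.001, 0.0, -1.0]]
contact_force: [-0.0, -0.1, -5.0]
finger_gap: 0.0054
```

Call:
step_arm(
  plan=[
    [[-18, 10.2, 0, 0, 0], [-18, 10.2, 0, 0, 0], [-18, 10.2, 0, 0, 0], [-18, 10.2, 0, 0, 0], [-18, 10.2, 0, 0, 0], [-18, 10.2, 0, 0, 0], [-18, 10.2, 0, 0, 0], [-18, 10.2, 0, 0, 0], [-18, 10.2, 0, 0, 0], [-18, 10.2, 0, 0, 0]],
  ],
)

```text
time: 34.35
tool_pos: [0.4625, -0.1703, 0.3018]
orientation: [[0.551, 0.835, -0.0], [0.835, -0.551, -0.0], [-0.001, 0.0, -1.0]]
contact_force: [0.3, 0.5, -5.8]
finger_gap: 0.0054
```

Call:
step_arm(
  plan=[
    [[-18, 10.2, 0, 0, 0], [-16, 9, 0, 0, 0], [-10, 5.7, 0, 0, 0], [-6, 3.4, 0, 0, 0], [0, 0, 0, 0, 0], [0, 0, 0, 0, 0]],
  ],
)

```text
time: 34.95
tool_pos: [0.4596, -0.225, 0.3018]
orientation: [[0.55, 0.835, 0.0], [0.835, -0.55, 0.001], [0.0, -0.0, -1.0]]
contact_force: [0.4, 0.5, -5.1]
finger_gap: 0.0057
```

```bash
python3 g.py .458 -.226 .302 56.2
python3 - <<'E'
from station import *
from h import *
import pickle
f={n:grab_frame(n) for n in('side','top','wrist')}
pickle.dump(f,open('f3.pkl','wb'))
crop(f['side'],90,320,320,520,'pics/l_side.png',3)
crop(f['top'],150,350,330,520,'pics/l_top.png',3.5)
cv2.imwrite('pics/l_wrist.png',f['wrist']['image'][:,:,::-1])
E
```

```text
t 34.95 p [ 0.4596 -0.225   0.3018] ang 56.6 z [ 0.     0.001 -1.   ] F [ 0.4  0.5 -5.1] gap 5.7 j [ 48.  12. -32. 100.   7.  70. -19.]
shift mm now [-1.7 -0.8 -0.2]
turn rad 0.007
shift after turn [-1.7 -0.8 -0.2]
```

View pics/l_side.png

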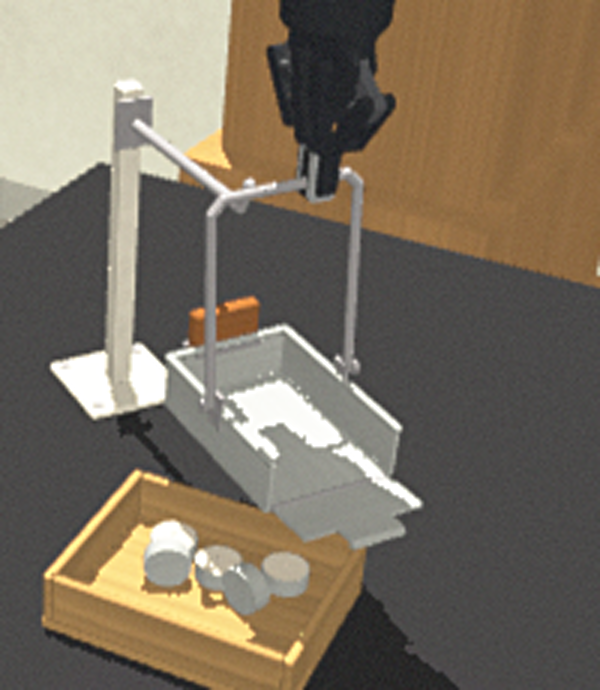

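View pics/l_top.png

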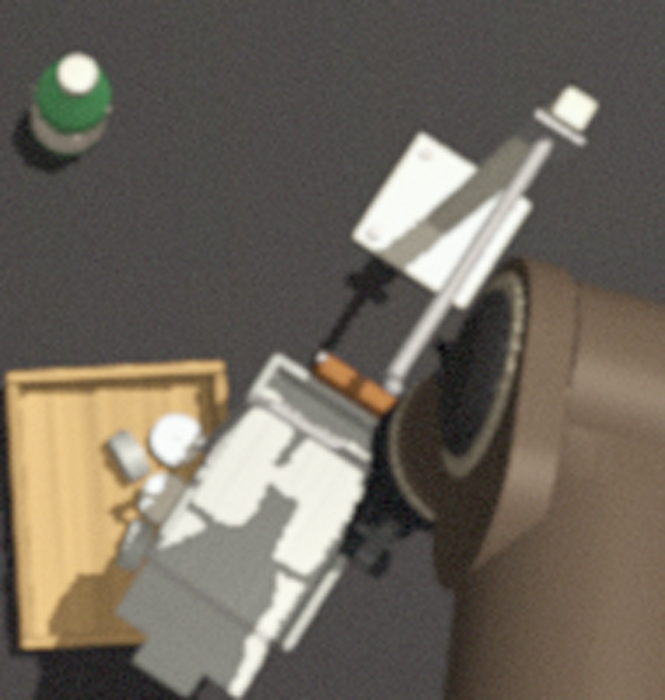

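View pics/l_wrist.png

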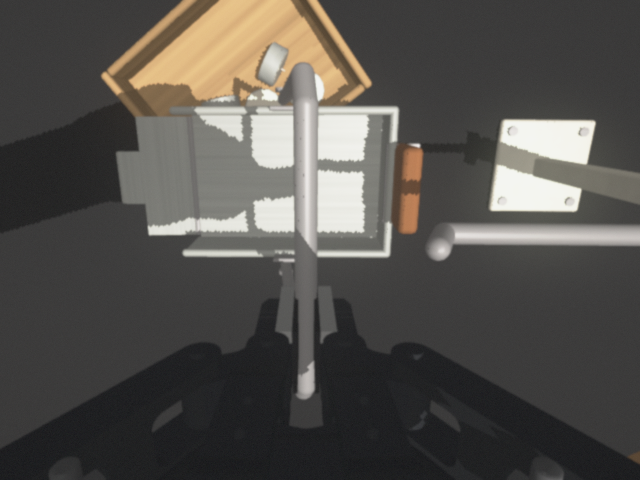

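Run:
```python
from h import *
import pickle
f=pickle.load(open('f3.pkl','rb'))['wrist']
A=atz(f,(235,630),.27);B=atz(f,(236,470),.27);T=atz(f,(246,438),.297)
d=B-A;print('arm pts',A,B,'dir',np.degrees(np.arctan2(d[1],d[0])),'tip top',T)
o=np.array([.688,-.3496,.27]);a=np.radians(146.2);u=np.array([np.cos(a),np.sin(a),0]);n=np.array([-u[1],u[0],0])
for P in(A,B,T): print('s,lat',(P-o)@u,(P-o)@n)
tcp=np.array([.4596,-.225,.3018])
for z in(.316,.318):
  for rc in((80,304),(230,305),(380,306)):
    P=atz(f,rc,z);print(z,rc,np.round(P,4),'s,lat',np.round([(P-o)@u,(P-o)@n],4))
print('tcp',(tcp-o)@u,(tcp-o)@n)
```

```text
arm pts [ 0.59582049 -0.29192368  0.27      ] [ 0.53351359 -0.25142583  0.27      ] dir 146.97718754383712 tip top [ 0.51575708 -0.23483912  0.297     ]
s,lat 0.1086848249636642 0.003350928053098798
s,lat 0.18298966596491226 0.004358896518795385
s,lat 0.20697216747606528 0.0004534747061653052
0.316 (80, 304) [ 0.5045 -0.1556  0.316 ] s,lat [ 0.2604 -0.0591]
0.316 (230, 305) [ 0.4784 -0.1958  0.316 ] s,lat [ 0.2598 -0.0112]
0.316 (380, 306) [ 0.4456 -0.2461  0.316 ] s,lat [0.259  0.0489]
0.318 (80, 304) [ 0.5044 -0.1558  0.318 ] s,lat [ 0.2604 -0.059 ]
0.318 (230, 305) [ 0.4787 -0.1953  0.318 ] s,lat [ 0.2598 -0.0118]
0.318 (380, 306) [ 0.4464 -0.2449  0.318 ] s,lat [0.259  0.0474]
tcp 0.2591112864735945 0.023517253708688332
```

Call:
step_arm(
  plan=[
    [[-4, 4, 0, 0, 0], [-2, 8, 0, 0, 0], [0, 12, 0, 0, 0], [0, 14, 0, 0, 0], [0, 16, 0, 0, 0], [0, 16, 0, 0, 0], [0, 16, 0, 0, 0], [0, 14, 0, 0, 0], [0, 10, 0, 0, 0], [0, 6, 0, 0, 0]],
  ],
)

```text
time: 36.1
tool_pos: [0.554, -0.2955, 0.3011]
orientation: [[0.552, 0.834, -0.0], [0.834, -0.552, 0.0], [0.0, -0.001, -1.0]]
contact_force: [0.7, -0.8, -5.1]
finger_gap: 0.0053
```

Call:
step_arm(
  plan=[
    [[0, 3, 0, 0, 0], [0, 0, 0, 0, 0], [0, 0, 0, 0, 0]],
  ],
)

```text
time: 36.4
tool_pos: [0.5553, -0.2961, 0.3019]
orientation: [[0.551, 0.834, -0.0], [0.834, -0.551, 0.0], [-0.0, -0.0, -1.0]]
contact_force: [-0.3, 0.3, -5.3]
finger_gap: 0.0055
```

```bash
python3 g.py
python3 - <<'E'
from station import *
from h import *
import pickle
f={n:grab_frame(n) for n in('side','wrist')}
crop(f['side'],70,300,300,500,'pics/m_side.png',3)
cv2.imwrite('pics/m_wrist.png',f['wrist']['image'][:,:,::-1])
o=np.array([.688,-.3496,.27]);a=np.radians(146.2);u=np.array([np.cos(a),np.sin(a),0]);n=np.array([-u[1],u[0],0])
t=np.array(observe()['tool_pos']);print('s,lat',(t-o)@u,(t-o)@n)
E
```

```text
t 36.4 p [ 0.5553 -0.2961  0.3019] ang 56.55 z [-0.  0. -1.] F [-0.3  0.3 -5.3] gap 5.5 j [ 44.  24. -29.  84.  12.  75. -19.]
s,lat 0.13999095844939136 0.02945133009233819
```

View pics/m_side.png

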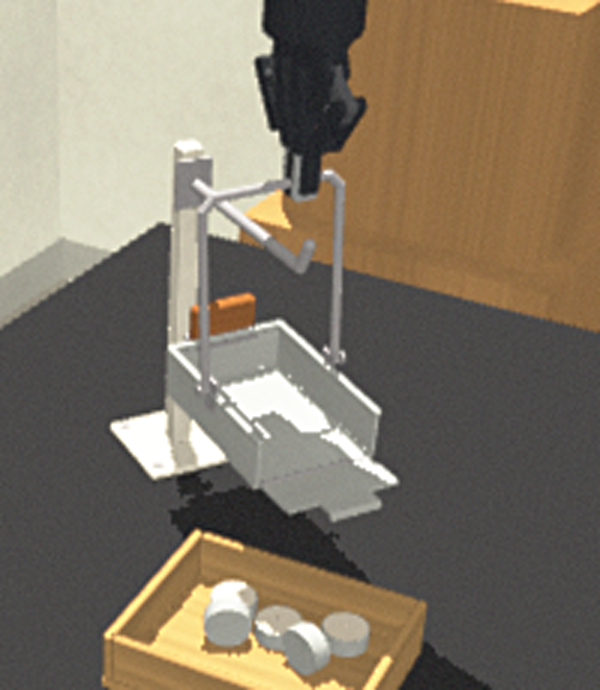

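View pics/m_wrist.png

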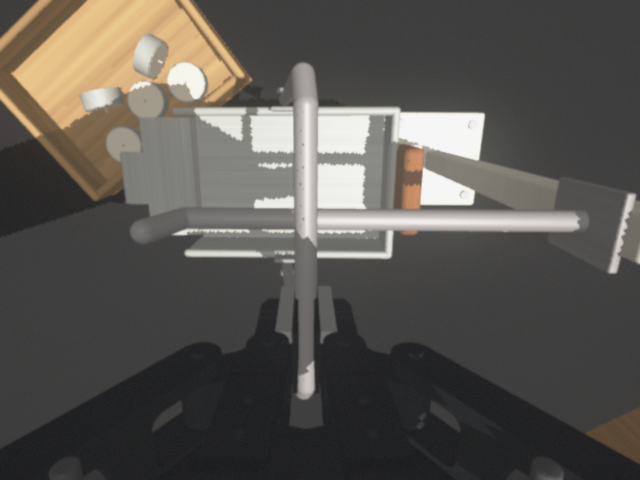

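Call:
step_arm(
  plan=[
    [[0, 0, 6, 0, 0], [0, 0, 8, 0, 0], [0, 0, 8, 0, 0], [0, 0, 6, 0, 0], [0, 0, 3, 0, 0], [0, 0, 0, 0, 0]],
  ],
)

```text
time: 37.1
tool_pos: [0.5553, -0.2964, 0.27]
orientation: [[0.551, 0.834, -0.001], [0.834, -0.551, 0.001], [-0.0, -0.001, -1.0]]
contact_force: [-0.4, -0.1, -4.9]
finger_gap: 0.0059
```

Call:
step_arm(
  plan=[
    [[0, 0, 2, 0, 0], [0, 0, 2, 0, 0], [0, 0, 0, 0, 0]],
  ],
)

```text
time: 37.4
tool_pos: [0.5555, -0.2964, 0.2666]
orientation: [[0.551, 0.834, -0.0], [0.834, -0.551, 0.0], [-0.0, -0.0, -1.0]]
contact_force: [-0.5, -0.9, -4.5]
finger_gap: 0.0056
```

Call:
step_arm(
  plan=[
    [[0, 0, 2, 0, 0], [0, 0, 0, 0, 0], [0, 0, 0, 0, 0]],
  ],
)

```text
time: 37.7
tool_pos: [0.5558, -0.2965, 0.2656]
orientation: [[0.551, 0.834, 0.001], [0.834, -0.551, -0.001], [-0.0, 0.001, -1.0]]
contact_force: [-1.6, 0.5, 0.9]
finger_gap: 0.005
```

Contact: the weight has come off the gripper (+0.9 N). I check before letting go.

Run:
```python
from station import *
from h import *
f={n:grab_frame(n) for n in('side','wrist')}
crop(f['side'],70,300,300,500,'pics/n_side.png',3)
cv2.imwrite('pics/n_wrist.png',f['wrist']['image'][:,:,::-1])
```

```text
(no output)
```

View pics/n_side.png

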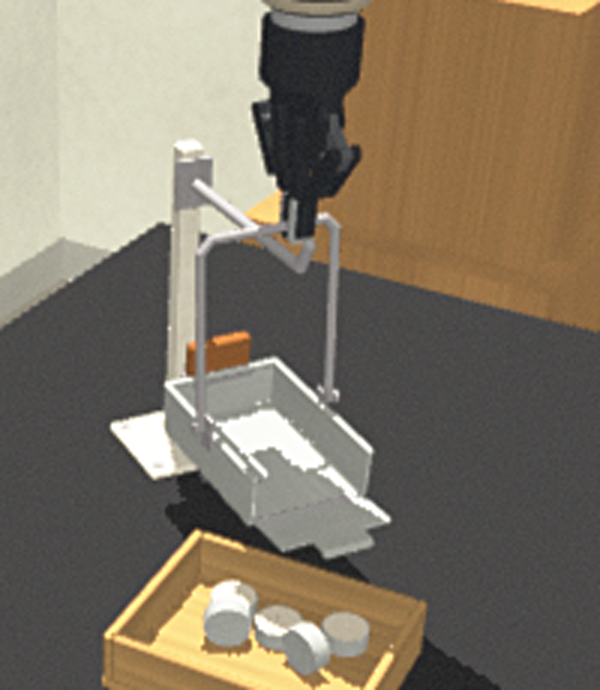

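View pics/n_wrist.png

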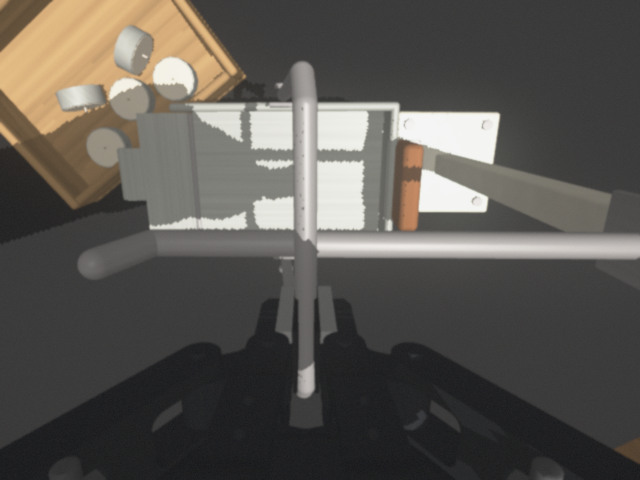

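Run:
```python
from station import *
from h import *
f=grab_frame('wrist')
t=np.array(observe()['tool_pos']);n=np.array([-.556,-.831,0])
for rc in((68,300),(243,306),(285,305)): P=atz(f,rc,.279);print(rc,round((P-t)@n,4))
```

```text
(68, 300) -0.0857
(243, 306) -0.0295
(285, 305) -0.0137
```

Call:
step_arm(
  plan=[
    [[0, 0, -5, 0, 0], [2, 0, 0, 0, 0], [2, 0, 0, 0, 0], [0, 0, 3, 0, 0], [0, 0, 2, 0, 0], [0, 0, 1, 0, 0], [0, 0, 0, 0, 0]],
  ],
)

```text
time: 38.55
tool_pos: [0.5584, -0.2926, 0.265]
orientation: [[0.551, 0.835, 0.002], [0.835, -0.551, -0.0], [0.001, 0.001, -1.0]]
contact_force: [-2.2, 3.4, 5.9]
finger_gap: 0.0052
```

Call:
step_arm(
  plan=[
    [[0, 0, 0, 0, 8], [0, 0, 0, 0, 10], [0, 0, 0, 0, 13], [0, 0, 0, 0, 17], [0, 0, 0, 0, 22], [0, 0, 0, 0, 28], [0, 0, 0, 0, 34], [0, 0, 0, 0, 34]],
  ],
)

```text
time: 39.35
tool_pos: [0.5578, -0.2931, 0.2638]
orientation: [[0.551, 0.834, -0.0], [0.834, -0.551, 0.0], [-0.0, -0.0, -1.0]]
contact_force: [0.4, 0.0, -0.6]
finger_gap: 0.0344
```

```bash
python3 g.py;python3 - <<'E'
from station import *
from h import *
f={n:grab_frame(n) for n in('side','wrist')}
crop(f['side'],70,300,300,500,'pics/o_side.png',3)
cv2.imwrite('pics/o_wrist.png',f['wrist']['image'][:,:,::-1])
E
```

```text
t 39.35 p [ 0.5578 -0.2931  0.2638] ang 56.54 z [-0.  0. -1.] F [ 0.4  0.  -0.6] gap 34.4 j [ 44.  26. -29.  87.  13.  71. -21.]
```

View pics/o_side.png

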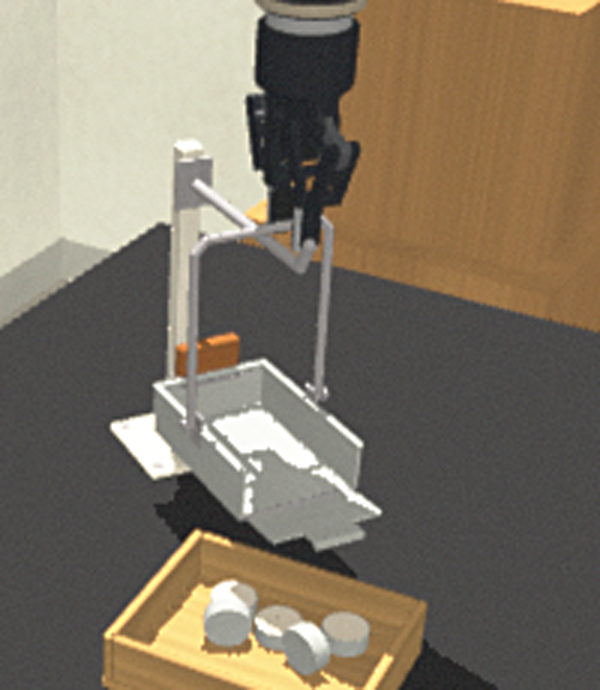

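View pics/o_wrist.png

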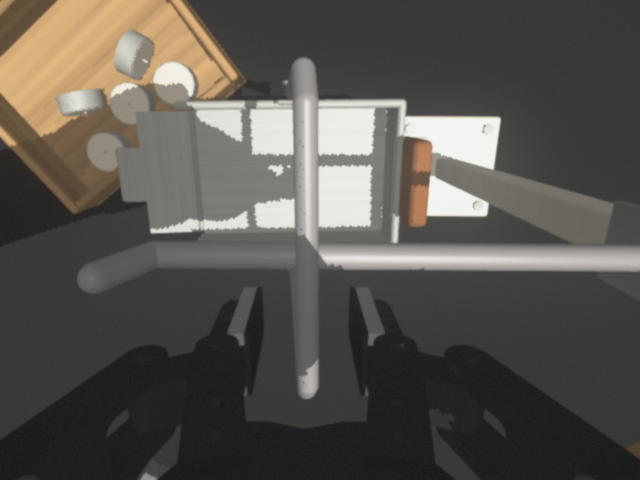

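Call:
step_arm(
  plan=[
    [[0, 0, -6, 0, 34], [0, 0, -10, 0, 34], [0, 0, -15, 0, 34], [0, 0, -20, 0, 34], [0, 0, -25, 0, 34], [0, 0, -25, 0, 34], [-25, 0, 0, 0, 34], [-30, 0, 0, 0, 34], [-30, 0, 0, 0, 34], [0, 0, 0, 0, 34]],
  ],
)

```text
time: 40.45
tool_pos: [0.508, -0.369, 0.3662]
orientation: [[0.557, 0.83, -0.001], [0.83, -0.557, -0.003], [-0.003, 0.001, -1.0]]
contact_force: [-0.8, -0.1, -0.3]
finger_gap: 0.0341
```

Call:
step_arm(
  plan=[
    [[0, 0, 0, 0, 34], [0, 0, 0, 0, 34], [0, 0, 0, 0, 34], [0, 0, 0, 0, 34], [0, 0, 0, 0, 34], [0, 0, 0, 0, 34], [0, 0, 0, 0, 34], [0, 0, 0, 0, 34], [0, 0, 0, 0, 34], [0, 0, 0, 0, 34]],
  ],
)

```text
time: 41.45
tool_pos: [0.5109, -0.364, 0.3648]
orientation: [[0.551, 0.834, 0.0], [0.834, -0.551, -0.0], [-0.0, 0.0, -1.0]]
contact_force: [-0.2, 0.1, 0.8]
finger_gap: 0.0341
```

```bash
python3 g.py;python3 - <<'E'
from station import *
from h import *
f={n:grab_frame(n) for n in('side','top')}
cv2.imwrite('pics/p_side.png',f['side']['image'][:,:,::-1])
crop(f['top'],150,350,320,520,'pics/p_top.png',3)
E
```

```text
t 41.45 p [ 0.5109 -0.364   0.3648] ang 56.54 z [ 0. -0. -1.] F [-0.2  0.1  0.8] gap 34.1 j [ 50.  22. -28.  78.  10.  82. -11.]
```

View pics/p_side.png

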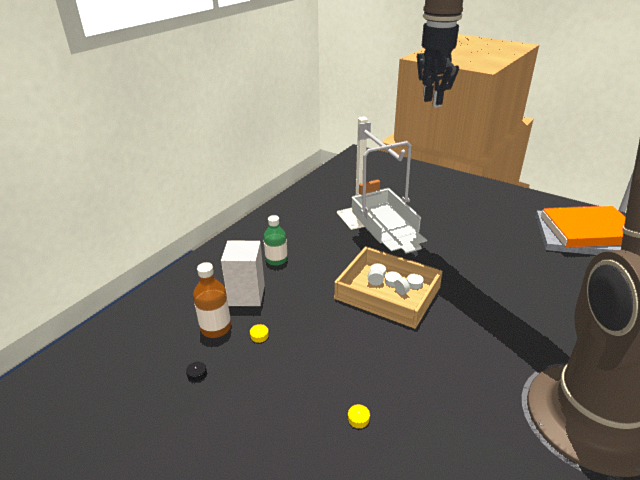

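View pics/p_top.png

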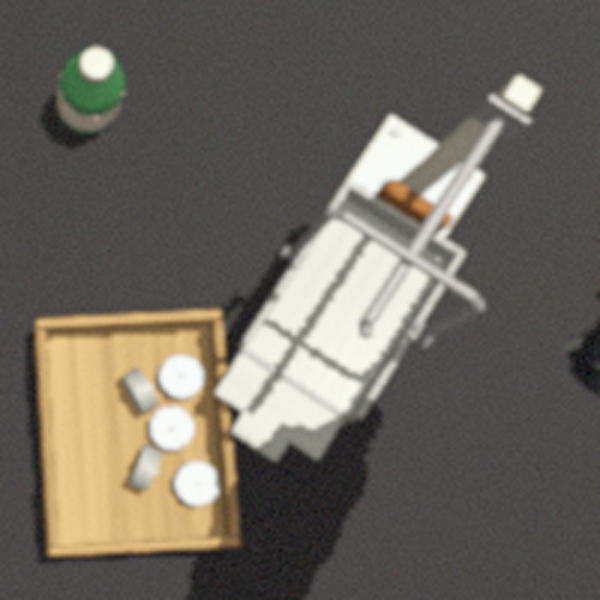

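```bash
python3 -c "
from station import *
print(finish_job())"
```

```text
the job is handed in; nothing more can be done
None
```

I handed the job in at about 41.5 s. All five tea lights are in the box, and the empty pan hangs by its handle on the stand's arm, with its back to the post and the gripper well clear.

- **Gate:** I folded it down with the pan standing on the counter.
- **Tipping:** The moves allow no tilting of the tool, so I did not pinch the grip front to back as described. I gripped the wooden board by its side edges, laid the front of the pan on the box rim and raised the rear to about 25°. All five tea lights slid out over the lowered gate.
- **Hanging:** I set the pan back on the counter, swung the handle up and lowered it over the arm from its tip. I shifted it about 4 mm sideways to centre it, then let go.

**Last checks:**
- The final side and top pictures, taken about a second after the last move, show the pan hanging still and empty, held only by the stand. It leans slightly to one side, because the bar is not exactly centred on the arm.
- The bottles, carton and look-alikes appear where they were. I compared the pictures by eye and did not measure them.
- Contact force readings peaked at about 30 N, pressing the gate down with the fingertips. Forces during the moves were read only at the end of each call.
- Two of the five tea lights stand on their edges in the box. They had not moved over the last 20 s, and I left them that way.

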